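# Sort the blood-film bench: stains, supplies and slides

## Task

The blood films are done, so sort what is lying to the right of the microscope into its homes on the left: stand the red and the blue stain bottle upright in the two wells of the white bottle stand, lay the lancet box flat in the wider compartment of the blue supply tray and the cover-glass box flat in its narrower one, and lay the slide mailer flat inside the grey metal tray. Set each thing down without knocking a bottle over, and leave the small oil bottle standing where it is: it is still needed at the microscope.

Things in the scene. Friction and masses are not known exactly. Their poses are not given: they have to be found in the camera images.
- red_bottle: Stain dropper bottle of red glass with a white ribbed collar and black rubber bulb, upright, loose, about 55 g. Body 36 mm in diameter and 66 mm tall, collar 22 mm in diameter from 66 to 84 mm, soft bulb above that up to 109 mm (grip the glass body or the collar, not the bulb). Origin: centre of the underside; z up.
- blue_bottle: Stain dropper bottle of dark blue glass with black collar and bulb, upright, loose, about 55 g. Body 44 mm in diameter and 76 mm tall, collar 27 mm in diameter from 76 to 94 mm, soft bulb up to 119 mm (grip the glass body or the collar, not the bulb). Origin: centre of the underside; z up.
- lancet_box: White and red cardboard box of lancets, lying flat, loose, about 50 g: 38 mm along its x, 62 mm along its y, 34 mm high. Origin: centre of the underside.
- cover_glass_box: Small square white box of cover glasses with a dark green band on its lid, lying flat, loose, about 30 g: 36 x 36 mm, 16 mm high. Origin: centre of the underside, sides along its x and y.
- slide_mailer: Flat off-white plastic slide mailer, lying flat, loose, about 30 g: 34 mm along its x, 84 mm along its y, 8 mm thick. Origin: centre of the underside.
- bottle_stand: White plastic block, fixed, 150 mm along its x (159 over the two grey end grips), 88 mm along its y, 36 mm high, with two round wells 64 mm in diameter and 28 mm deep; well centres at x = -37 and +37 mm, y = 0; well floors 8 mm above the bench. Either bottle may take either well. Origin: centre of the underside.
- supply_tray: Blue plastic open tray, fixed, 150 mm along its x, 124 along its y; walls 3 mm thick, 18 high; floor 3 mm above the bench. A divider along y (2 mm thick, 15 high, at x = +13.5 mm) parts a wide compartment (x -72 to +12.5, for the lancet box) from a narrow one (x +14.5 to +72, for the cover-glass box), each 118 mm long in y. White label on the wide end (-x). Origin: centre of the underside.
- slide_tray: Empty shallow tray of grey brushed steel, fixed, 150 mm along its x, 112 mm along its y, walls 2 mm thick and 12 mm high with a rolled rim, floor 2 mm above the bench. Origin: centre of the underside.
- oil_bottle: Small amber-yellow dropper bottle of oil, black cap, 28 mm in diameter, 93 mm tall, loose; stays where it is. Origin: centre of the underside. Beside it the microscope, between the two work areas, is fixed and reaches 0.39 m above the bench (x 0.19 to 0.50 m, y -0.19 to +0.03 m): carry things round behind it or over it.
There are look-alikes about, which are no part of the job. What is shaped like the blue_bottle but purple is not meant.

How it is judged:
By the outcome, as a careful person would: the job done as asked, in the order asked, and still so for the second after the job is handed in, with the robot touching nothing.
It also fails if it takes over 149 s, if anything falls off the work surface, if the arm or the gripper's body presses on something with over 40 N, if the wrist force passes 120 N, or if a joint passes its speed limit or range.

## Robot

A 7-joint arm with a two-finger parallel gripper is mounted at the origin on a cart in front of the work surface, level with it; the furniture and walls round the work are solid. World frame = base frame: x ahead of the robot, y to its left, z up, the work surface at z = 0. Lengths are in m, angles in rad, forces in N, time in s.
With the tool pointing down it reaches from about 0.4 to 0.85 m from the base axis. Payload 10.4 kg.
Tool frame: the origin (TCP) lies between the finger pads; the fingertips stand 8 mm ahead of it and the grasp point (between the pads) lies 11 mm behind it; z points along the fingers, x is the direction in which the jaws open and shut, and the axes are right-handed (so a half turn about z gives the same grasp; the last joint's range is limited). The gripper opens to 87 mm and grips with 3 to 60 N. Pads are 19 mm wide; open, the fingers measure 117 mm over their backs; the gripper's body (75 mm by 190 mm) begins 51 mm behind the grasp point.
Start: joints at [-1.338, 0.332, -0.065, 1.46, 0.022, 1.35, -0.088], TCP at [0.158, 0.605, 0.231] pointing down, gripper open.
Joint ranges: [-2.6, 2.6], [-0.5, 2.12], [-1.47, 1.34], [0.16, 2.42], [-1.27, 4.41], [0.06, 2.06], [-2.6, 2.6]. Speed limits (rad/s): [2.22, 2.22, 2.79, 2.79, 3.14, 3.14, 3.14].

## Interface

Orientations are given as a unit quaternion [x, y, z, w].
In Python, from bench import r, viewer gives the robot as it stands.
- The arm moves only by the tool apply_moves, never from a script. Its argument "increments" is a list of rows, each an object with "grip": the closure in counts, from 0 (fully open) to 255 (shut); "xyz": the shift along the tool's x, y, z in mm, a list of three; "rotation": the turn, a rotation vector about the tool's x, y, z in degrees, a list of three. A call has 1 to 5 rows; each row is the pose to reach, as a shift and turn from the pose measured when the call began, along the tool's axes at that moment; what a row does not reach only later rows make up. A row lasts 1/8 s, in which the tool goes at most 62.5 mm and 10.7 degrees, less where a joint would pass 70% of its speed; a pose out of reach is approached as far as the arm can. A call with a gripper value outside its range is refused whole. The fingers move at their own pace and stop on an object; "squeeze" is the grip in N (left out, the last holds). Time passes only in rows, so rows that repeat a pose let the fingers close. It gives the time, the measured TCP pose, the force and the opening at its end, in the units of the state.
- r.read_state(): the state, without advancing time (a new reading comes with each control period).
- viewer.camera(name): name is "scene" or "side" or "wrist"; returns a dict with "img" (480x640x3 uint8, blue, green, red), "range_z" (480x640 float32, m along the optical axis (not along the pixel's ray), 0 where there is no reading), "vertical_fov" (degrees; the focal length in pixels is half the picture's height over the tangent of half this angle, whatever the lens; pixels are square), "cx", "cy" (the principal point, pixels), "D" ([k1, k2, p1, p2, k3] as OpenCV has them; the pictures are not rectified), "rvec" (rotation vector, rad) and "tvec" (3), from world to camera coordinates, as OpenCV has them. Camera axes: x right, y down, z forward; pixel columns grow to the right and rows downward; lengths in m; the calibration is good to about 2 mm. A picture is of the moment at which its call begins.
- r.close_job(): hands the job in, once; it reports no verdict.
The state is a dict: "time": time; "joint_positions": joint angles; "joint_vel": joint speeds; "joint_torque": joint torques, N m; "ee_pos": TCP position; "eef_rot": TCP orientation; "ft_force": force on the tool from outside, world axes, zero at the start; "torque": the same for the moment, N m; "width": finger opening in m.
Only numpy, scipy, OpenCV 4.12 (cv2) and the standard library are available. Lean on these libraries where they do the work, as an engineer would, in place of code of your own. Each camera call takes 0.05 s, during which the arm holds its last target.

## Working session

There is one attempt and no reset: what is moved stays moved. The work goes in short steps, Python scripts to look and compute and a tool call to move; the robot and the scene stay as the last step left them, time stands still between calls to the robot, and variables do not carry over. Pictures are saved under pics/ and viewed, and the job is handed in when it is done.

Besides the shell and the picture viewer there is one more tool, called after "Request:" by a JSON object that holds its "fn" and its "kwargs". apply_moves: Moves the arm, as the interface text tells. Its arguments: {"type":"object","properties":{"increments":{"type":"array","items":{"type":"object","properties":{"grip":{"type":"number"},"xyz":{"type":"array","items":{"type":"number"}},"rotation":{"type":"array","items":{"type":"number"}}}}},"squeeze":{"type":"number"}},"required":["increments"]}

```bash
ls; mkdir -p pics
cat > h.py <<'E'
import numpy as np, cv2
from scipy.spatial.transform import Rotation as R
from bench import r, viewer
def cam(n):
    c=viewer.camera(n); f=240/np.tan(np.radians(c["vertical_fov"])/2)
    c["K"]=np.array([[f,0,c["cx"]],[0,f,c["cy"]],[0,0,1.]])
    c["R"]=cv2.Rodrigues(np.array(c["rvec"],float))[0]; c["t"]=np.array(c["tvec"],float).ravel(); c["D"]=np.array(c["D"],float)
    return c
def ray(c,uv):
    p=cv2.undistortPoints(np.array(uv,float).reshape(-1,1,2),c["K"],c["D"]).reshape(-1,2)
    d=np.c_[p,np.ones(len(p))]
    return -c["R"].T@c["t"], d@c["R"]
def plane(c,uv,z):
    o,d=ray(c,uv); return o+d*((z-o[2])/d[:,2])[:,None]
def cloud(c):
    v,u=np.mgrid[0:480,0:640]
    o,d=ray(c,np.c_[u.ravel(),v.ravel()])
    return (o+d*c["range_z"].reshape(-1,1)).reshape(480,640,3)
E
python3 - <<'E'
from h import *
for n in ("scene","side","wrist"):
    c=cam(n); cv2.imwrite(f"pics/a_{n}.png",c["img"]); np.savez(f"pics/a_{n}.npz",**c)
    print(n,c["vertical_fov"],-c["R"].T@c["t"],c["R"][2],c["D"])
print(r.read_state())
E
```

```text
pics
scene 49.98479790095116 [-0.19401841 -0.53315323  1.04921044] [ 0.51772284  0.40213131 -0.75515129] [-0.13267592  0.          0.          0.          0.        ]
side 56.97096334610013 [ 0.45507043 -0.71571826  0.69204697] [ 0.05197831  0.7390433  -0.67164965] [-0.05846345  0.          0.          0.          0.        ]
wrist 63.70472165030116 [0.08279226 0.6252277  0.38326582] [ 0.27641458 -0.07379962 -0.95820071] [0.00787439 0.         0.         0.         0.        ]
{'time': 0.15, 'joint_positions': array([-1.33758361,  0.3327213 , -0.06471549,  1.46077149,  0.0215961 ,
        1.34990161, -0.08850751]), 'joint_vel': array([ 3.47506994e-04, -3.37123460e-05, -1.12247355e-04, -4.22113520e-03,
       -2.61384735e-05, -1.77944289e-03,  1.32075499e-03]), 'joint_torque': array([ 1.49867861e-03, -6.23634839e+01,  2.52930389e-02, -3.90136814e+01,
       -6.12709369e-02,  3.72031960e-02,  6.41658153e-05]), 'ee_pos': array([0.15806017, 0.60437619, 0.22992909]), 'eef_rot': array([ 7.91520202e-01,  6.11142752e-01, -4.25421664e-04,  3.53727454e-04]), 'ft_force': array([-0.03685963,  0.13931461, -0.23393403]), 'torque': array([0.03543062, 0.00534361, 0.01970429]), 'width': 0.08720013029229852}
```

View pics/a_scene.png

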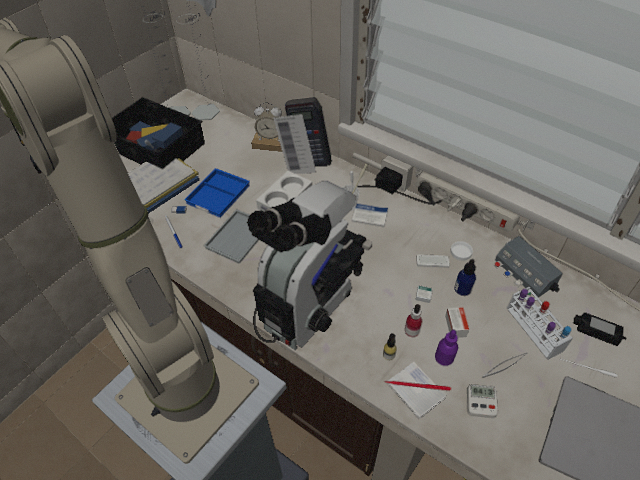

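View pics/a_side.png

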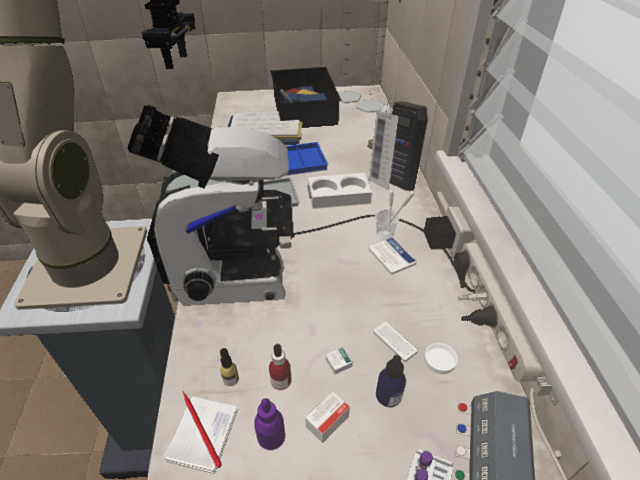

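View pics/a_wrist.png

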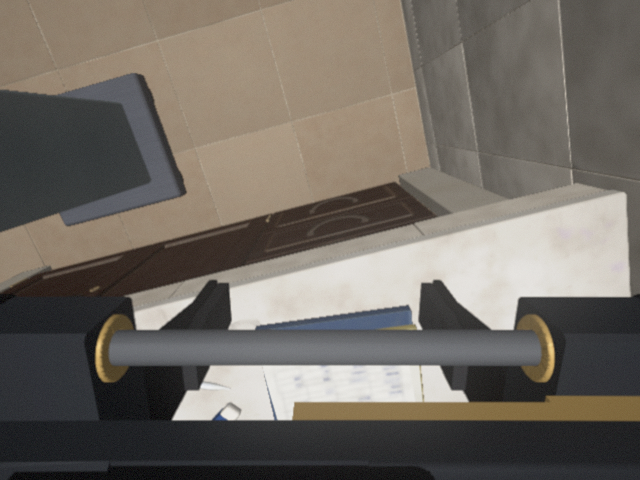

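The scene shows, from the right half: red bottle (scene 414,320), blue bottle (466,278), lancet box (458,319), cover-glass box (425,293), slide mailer (433,260). The homes are the stand (285,190), blue tray (218,192) and grey tray (233,237).
Possible confusions:
- Blue bottle against the purple bottle (447,349).
- Red bottle against the oil bottle (390,347).
- Mailer against the blue-white packet (370,214) and the slide holder (296,145).
- Lancet box against the notepad (418,388).

Next I'll crop to check and measure.

Run:
```python
from h import *
a=dict(np.load("pics/a_side.npz")); s=dict(np.load("pics/a_scene.npz"))
c1=cv2.resize(a["img"][310:460,200:440],None,fx=2.5,fy=2.5,interpolation=2)
c2=cv2.resize(s["img"][140:280,170:370],None,fx=1.9,fy=1.9,interpolation=2); 
cv2.imwrite("pics/crop1.png",c1)
cv2.imwrite("pics/crop2.png",cv2.resize(s["img"][130:280,180:340],None,fx=4,fy=4,interpolation=2))
cv2.imwrite("pics/crop3.png",cv2.resize(s["img"][240:380,370:510],None,fx=4,fy=4,interpolation=2))
for n,c,pts in (("side",a,dict(red=(280,375),blue=(391,385),lan=(325,410),cov=(339,355),mail=(395,340),oil=(229,372),bench=(320,300),stand=(340,184))),("scene",s,dict(red=(414,322),blue=(466,280),lan=(455,315),cov=(425,291),mail=(433,260),stand=(264,195),bench=(380,260),st=(230,240),bt=(205,190)))):
    P=cloud(c)
    for k,(u,v) in pts.items(): print(n,k,P[v,u].round(3),c["img"][v,u])
```

```text
side red [ 0.428 -0.334  0.05 ] [ 50  49 100]
side blue [ 0.6   -0.375  0.065] [71 52 55]
side lan [ 0.496 -0.393  0.036] [195 204 209]
side cov [ 0.532 -0.284  0.018] [206 210 218]
side mail [ 0.639 -0.257  0.011] [200 207 213]
side oil [ 0.344 -0.316  0.042] [ 68 111 130]
side bench [ 0.512 -0.141 -0.001] [178 187 198]
side stand [0.596 0.203 0.037] [165 173 177]
scene red [ 0.412 -0.321  0.06 ] [ 34  22 104]
scene blue [ 0.586 -0.364  0.061] [55 19 13]
scene lan [ 0.501 -0.384  0.033] [139 146 146]
scene cov [ 0.535 -0.288  0.012] [139 146 146]
scene mail [ 0.634 -0.256  0.01 ] [146 151 151]
scene stand [0.543 0.241 0.033] [160 165 165]
scene bench [ 0.559 -0.141  0.002] [126 134 139]
scene st [0.379 0.224 0.002] [117 118 113]
scene bt [0.478 0.421 0.003] [141  68  27]
```

View pics/crop1.png

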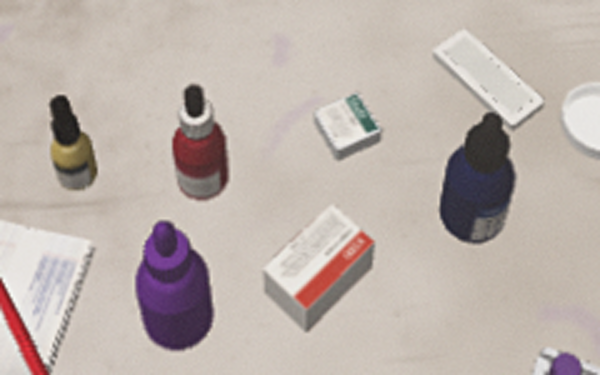

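View pics/crop2.png

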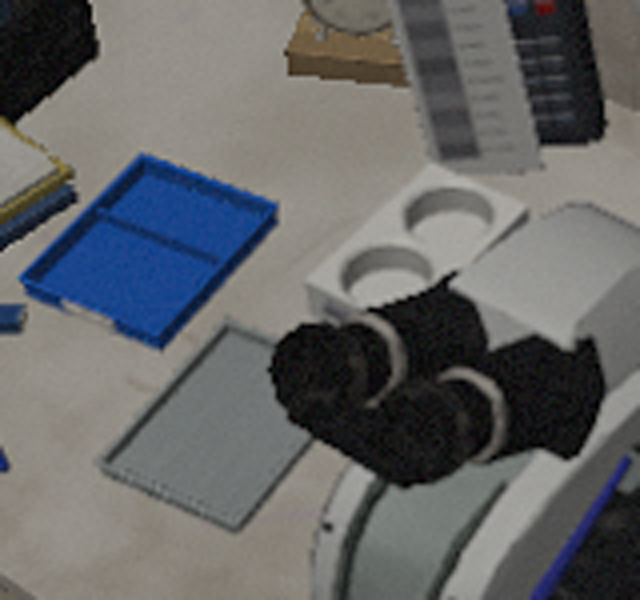

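View pics/crop3.png

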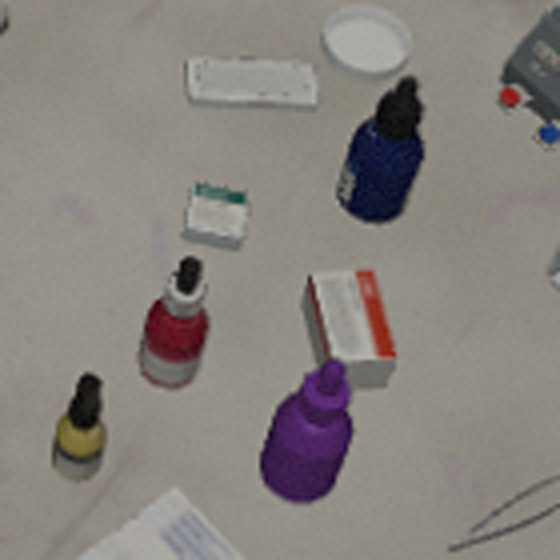

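The crops confirm the choice: red bottle, cover box with green band, lancet box, mailer with a pale window and dark blue bottle. The purple bottle at (178,285) in crop 1 is the decoy. Now I'll measure footprints from depth.

```bash
cat > m.py <<'E'
from h import *
from scipy.optimize import least_squares
def pts(cs):
    return np.concatenate([cloud(c)[c["range_z"]>0].reshape(-1,3) for c in cs])
def near(P,x,y,rad,z0,z1):
    return P[(np.hypot(P[:,0]-x,P[:,1]-y)<rad)&(P[:,2]>z0)&(P[:,2]<z1)]
def circ(Q,r0):
    f=lambda p:np.hypot(Q[:,0]-p[0],Q[:,1]-p[1])-r0
    s=least_squares(f,Q[:,:2].mean(0),loss="soft_l1",f_scale=.002); return s.x, np.sqrt(np.mean(s.fun**2))
def rect(Q):
    (cx,cy),(w,h),a=cv2.minAreaRect((Q[:,:2]*1000).astype(np.float32)); return cx,cy,w,h,a
E
python3 - <<'E'
from m import *
S={n:dict(np.load(f"pics/a_{n}.npz")) for n in("scene","side")}
for n,c in S.items():
    P=pts([c]); print(n)
    for k,x,y,R0 in (("red",.418,-.335,.018),("blue",.60,-.37,.022),("oil",.344,-.32,.014),("purple",.42,-.42,.022)):
        Q=near(P,x,y,.04,.015,.05); 
        try: print(k,len(Q),circ(Q,R0), Q[:,2].max())
        except Exception as e: print(e)
    for k,x,y,rad,z0,z1 in (("lan",.50,-.39,.05,.028,.042),("cov",.535,-.286,.035,.012,.022),("mail",.637,-.256,.055,.0055,.014),("stand",.6,.2,.11,.031,.041)):
        Q=near(P,x,y,rad,z0,z1); print(k,len(Q),np.round(rect(Q),1),Q[:,2].mean().round(4))
E
```

```text
scene
red 146 (array([ 0.42472203, -0.31632204]), np.float64(0.0012492505495168692)) 0.04976423758714199
blue 160 (array([ 0.60382536, -0.35857658]), np.float64(0.001457111696730956)) 0.04992457197842737
oil 129 (array([ 0.33995094, -0.30540001]), np.float64(0.005243839695484736)) 0.04902419106581868
purple 159 (array([ 0.40644835, -0.4122887 ]), np.float64(0.0009560687809807428)) 0.0497680446494605
lan 371 [ 494.7 -394.    64.2   40.8   36.9] 0.0336
cov 188 [ 527.1 -288.8   40.    36.4   22. ] 0.0156
mail 313 [ 635.  -251.5   83.5   88.5    9.4] 0.0086
stand 544 [610.6 206.8 194.7 102.9  10.1] 0.0345
side
red 266 (array([ 0.42765792, -0.31610774]), np.float64(0.0007168962851314542)) 0.04992817906346236
blue 311 (array([ 0.60667014, -0.35898205]), np.float64(0.0005551483430512588)) 0.049998462181790715
oil 253 (array([ 0.34022218, -0.30480918]), np.float64(0.003435338122517649)) 0.04973310407214182
purple 291 (array([ 0.40877449, -0.41232154]), np.float64(0.00044908735066219024)) 0.049868314660165725
lan 990 [ 498.8 -394.7   63.3   40.    41.8] 0.0343
cov 388 [ 529.8 -288.5   36.5   37.1   23.5] 0.0163
mail 752 [ 638.9 -254.4   35.6   86.6   32.1] 0.0089
stand 753 [612.3 208.2 192.9 103.4   7.3] 0.0348
```

Run:
```python
from m import *
S={n:dict(np.load(f"pics/a_{n}.npz")) for n in("scene","side")}
c=S["side"]; cv2.imwrite("pics/crop4.png",cv2.resize(c["img"][120:220,220:420],None,fx=4,fy=4,interpolation=2))
# blue tray: colour mask, hull on rim plane z=.018
c=S["scene"]; hsv=cv2.cvtColor(c["img"],cv2.COLOR_BGR2HSV)
m=cv2.inRange(hsv,(105,150,50),(120,255,255)); n,l,st,ce=cv2.connectedComponentsWithStats(m)
for i in range(1,n):
    if st[i,4]>150: print(st[i],ce[i])
P=cloud(c)
i=1+np.argmax(st[1:,4]); Q=P[l==i]; print("blue rect depth",np.round(rect(Q[(Q[:,2]<.03)&(Q[:,2]>-.01)]),1), Q[:,2].min(),Q[:,2].max())
H=Q[(Q[:,2]>.012)&(Q[:,2]<.025)]; print("rim",len(H),np.round(rect(H),1))
# grey tray pts: height 1..14mm
A=pts(S.values())
for n in S:
  A=pts([S[n]])
  for nm,x,y,rad,z0,z1 in (("slide rim",.42,.22,.13,.006,.017),("stand top",.61,.22,.12,.031,.040),("stand floors",.61,.22,.10,.004,.014),("blue rim",.51,.40,.12,.013,.022)):
    Q=near(A,x,y,rad,z0,z1); 
    if len(Q)>5: print(n,nm,len(Q),np.round(rect(Q),1),Q.min(0).round(3),Q.max(0).round(3))
```

```text
[ 185  169   64   48 1670] [217.48323353 191.73113772]
blue rect depth [490.6 379.3 159.6 133.5   9. ] -0.005013180622438496 1.049210441412114
rim 318 [491.  378.1 159.6 131.    9.2]
scene slide rim 419 [416.2 240.2 230.9 188.2  29. ] [0.316 0.115 0.006] [0.549 0.349 0.017]
scene stand top 556 [613.2 208.6 200.3 108.8  12.8] [0.51  0.16  0.031] [0.719 0.281 0.04 ]
scene stand floors 300 [608.6 236.1 191.9  88.6   1.3] [0.513 0.191 0.004] [0.705 0.28  0.014]
scene blue rim 413 [486.3 404.  159.7 184.3   8. ] [0.403 0.306 0.013] [0.575 0.491 0.022]
side slide rim 250 [494.  231.  115.5 168.7  33.1] [0.4   0.154 0.006] [0.55  0.319 0.017]
side stand top 780 [622.4 210.3 215.3 107.3   8.9] [0.518 0.153 0.031] [0.729 0.275 0.04 ]
side stand floors 477 [610.9 198.7 182.5 102.4  13.9] [0.52  0.136 0.004] [0.698 0.269 0.014]
side blue rim 311 [510.3 406.6 114.5 188.5  10.2] [0.437 0.31  0.013] [0.579 0.493 0.022]
```

View pics/crop4.png

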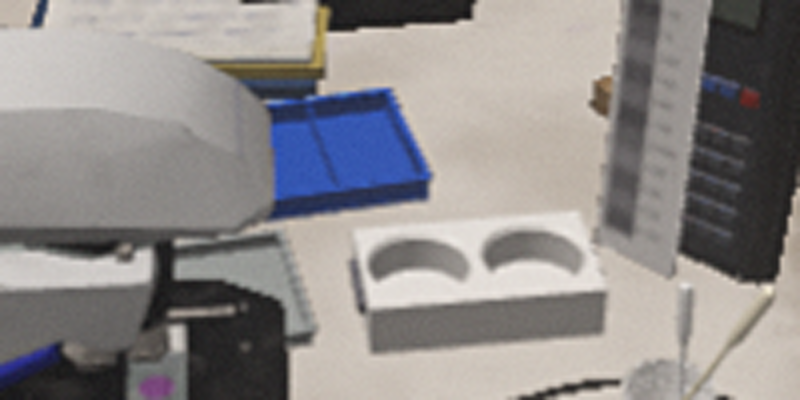

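Run:
```python
from m import *
S={n:dict(np.load(f"pics/a_{n}.npz")) for n in("scene","side")}
def f(c,p,off,z): return plane(c,np.array(p)/4+np.array(off)+ -0.375,z)[:,:2]*1000
sd,sc=S["side"],S["scene"]
def show(n,q): print(n,q.round(0).tolist(),"mean",q.mean(0).round(1),"edges",np.linalg.norm(np.roll(q,-1,0)-q,axis=1).round(0), "ang",[round(float(np.degrees(np.arctan2(*(b-a)[::-1]))),1) for a,b in zip(q,np.roll(q,-1,0))])
show("stand side",f(sd,[(356,230),(583,213),(607,292),(370,312)],(220,120),.036))
show("blue scene",f(sc,[(142,153),(280,203),(162,347),(20,282)],(180,130),.018))
show("div",f(sc,[(100,208),(218,262)],(180,130),.015))
show("label",f(sc,[(62,303),(115,323)],(180,130),.010))
show("grey",f(sc,[(228,319),(101,465),(237,530)],(180,130),.012))
show("blue side",f(sd,[(272,103),(391,88),(430,178),(275,214)],(220,120),.018))
show("grey side",f(sd,[(285,232),(316,330)],(220,120),.012))
show("stand scene",f(sc,[(428,165),(528,210),(306,285)],(180,130),.036))
```

```text
stand side [[518.0, 243.0], [669.0, 249.0], [669.0, 161.0], [520.0, 154.0]] mean [594.2 201.4] edges [151.  88. 149.  89.] ang [2.2, -90.1, -177.3, 91.2]
blue scene [[557.0, 453.0], [576.0, 328.0], [417.0, 296.0], [403.0, 426.0]] mean [488.4 375.9] edges [127. 162. 131. 156.] ang [-81.1, -168.5, 96.1, 10.0]
div [[496.0, 438.0], [505.0, 325.0]] mean [500.2 381.4] edges [114. 114.] ang [-85.3, 94.7]
label [[411.0, 393.0], [419.0, 346.0]] mean [415.2 369.5] edges [47. 47.] ang [-79.8, 100.2]
grey [[469.0, 281.0], [318.0, 258.0], [331.0, 146.0]] mean [372.7 228.2] edges [152. 113. 193.] ang [-171.0, -83.2, 44.7]
blue side [[471.0, 440.0], [560.0, 454.0], [576.0, 328.0], [467.0, 293.0]] mean [518.6 378.9] edges [ 91. 127. 115. 147.] ang [8.3, -82.8, -162.5, 88.5]
grey side [[473.0, 280.0], [487.0, 170.0]] mean [480.1 225. ] edges [111. 111.] ang [-82.5, 97.5]
stand scene [[658.0, 251.0], [662.0, 161.0], [510.0, 241.0]] mean [610.2 217.5] edges [ 90. 172. 148.] ang [-87.3, 152.4, 4.1]
```

```bash
cat >> h.py <<'E'
def go(x,y,z,yaw):
    s=r.read_state(); p=np.array(s["ee_pos"]); Rc=R.from_quat(s["eef_rot"])
    best=None
    c,sn=np.cos(np.radians(yaw)),np.sin(np.radians(yaw))
    Rt=R.from_matrix(np.array([[c,sn,0],[sn,-c,0],[0,0,-1]]))
    d=Rc.inv().apply((np.array([x,y,z])-p)*1000)
    rv=np.degrees((Rc.inv()*Rt).as_rotvec())
    cy=np.degrees(np.arctan2(*Rc.as_matrix()[[1,0],0]))
    print("t",round(s["time"],2),"pos",p.round(4),"yaw",round(cy,1),"j",np.round(s["joint_positions"],2),"F",np.round(s["ft_force"],1),"w",round(s["width"],4))
    print("   -> xyz",d.round(1).tolist(),"rot",rv.round(1).tolist(), "rows",np.ceil(max(np.linalg.norm(d)/62.5,np.linalg.norm(rv)/10.7)))
E
python3 - <<'E'
from m import *
S={n:dict(np.load(f"pics/a_{n}.npz")) for n in("scene","side")}
P=pts(S.values())
# tall-things grid
for nm,x0,x1,y0,y1 in (("right",.3,.85,-.6,-.2),("behind",.5,.9,-.2,.1),("left",.3,.9,.1,.6)):
    print(nm)
    for xx in np.arange(x0,x1,.05):
        print("%.2f"%xx,[ (lambda q:int(round(q*1000)))(max([0]+[*P[(abs(P[:,0]-xx-.025)<.025)&(abs(P[:,1]-yy-.025)<.025)&(P[:,2]<.42)][:,2]])) for yy in np.arange(y0,y1,.05)])
from h import go
go(.50,.45,.45,42)
E
```

```text
right
0.30 [20, 22, 38, 38, 34, 95, 64, 6]
0.35 [20, 20, 19, 116, 67, 45, 7, 6]
0.40 [5, 12, 7, 121, 91, 111, 49, 6]
0.45 [8, 13, 5, 38, 38, 5, 6, 5]
0.50 [62, 6, 5, 38, 38, 22, 20, 5]
0.55 [90, 88, 61, 5, 118, 93, 17, 6]
0.60 [90, 91, 91, 5, 121, 97, 15, 15]
0.65 [4, 64, 67, 22, 5, 19, 20, 10]
0.70 [42, 59, 57, 57, 43, 18, 86, 82]
0.75 [56, 57, 59, 59, 106, 110, 107, 109]
0.80 [285, 143, 145, 144, 178, 145, 274, 177]
behind
0.50 [6, 6, 3, 3, 3, 10, 3]
0.55 [5, 6, 5, 6, 2, 10, 5]
0.60 [5, 6, 11, 11, 9, 9, 9]
0.65 [6, 6, 14, 13, 134, 61, 9]
0.70 [4, 4, 16, 83, 142, 51, 3]
0.75 [110, 107, 99, 98, 96, 9, 4]
0.80 [178, 175, 142, 142, 144, 143, 419]
0.85 [420, 420, 420, 420, 420, 420, 420]
left
0.30 [19, 19, 19, 19, 6, 11, 11, 39, 41, 37]
0.35 [18, 21, 8, 18, 6, 5, 16, 43, 40, 37]
0.40 [9, 19, 7, 19, 23, 24, 23, 41, 40, 96]
0.45 [3, 15, 15, 17, 24, 17, 23, 46, 41, 95]
0.50 [3, 38, 39, 5, 22, 18, 24, 40, 35, 95]
0.55 [5, 39, 40, 6, 23, 23, 25, 18, 7, 95]
0.60 [9, 39, 40, 36, 4, 3, 6, 5, 6, 93]
0.65 [9, 39, 75, 166, 179, 6, 6, 7, 6, 4]
0.70 [3, 102, 198, 212, 208, 123, 151, 31, 5, 4]
0.75 [4, 146, 224, 222, 208, 161, 162, 23, 5, 7]
0.80 [419, 420, 420, 420, 420, 420, 420, 420, 420, 417]
0.85 [420, 420, 0, 0, 0, 0, 0, 0, 0, 0]
0.90 [333, 0, 0, 0, 0, 0, 0, 0, 0, 0]
t 0.15 pos [0.1581 0.6044 0.2299] yaw 75.3 j [-1.34  0.33 -0.06  1.46  0.02  1.35 -0.09] F [-0.   0.1 -0.2] w 0.0872
   -> xyz [-63.1, 369.9, -220.0] rot [0.0, 0.1, 33.3] rows 7.0
```

Request:
{"fn": "apply_moves", "kwargs": {"increments": [{"xyz":[-63,370,-220],"rotation":[0,0,33],"grip":0},{"xyz":[-63,370,-220],"rotation":[0,0,33],"grip":0},{"xyz":[-63,370,-220],"rotation":[0,0,33],"grip":0},{"xyz":[-63,370,-220],"rotation":[0,0,33],"grip":0},{"xyz":[-63,370,-220],"rotation":[0,0,33],"grip":0}]}}

```text
time: 0.78
ee_pos: [0.4052, 0.4926, 0.3892]
eef_rot: [0.932, 0.361, -0.0, 0.0]
ft_force: [0.4, 1.4, -0.4]
width: 0.0869
```

Run:
```python
from m import *
from h import go
go(.60,.1,.45,10)
go(.60,-.15,.45,-20)
S={n:dict(np.load(f"pics/a_{n}.npz")) for n in("scene","side")}
P=pts(S.values())
for w in ((.6295,.2028),(.5555,.1995)):
    Q=P[(P[:,2]>.11)&(P[:,2]<.3)&(P[:,0]<.8)&(P[:,1]>.1)]; d=Q[:,:2]-w; i=np.argsort(np.hypot(*d.T))[:400:40]; print(Q[i].round(3),np.hypot(*d[i].T).round(3))
```

```text
t 0.78 pos [0.4052 0.4926 0.3892] yaw 42.3 j [-1.07  0.34  0.16  1.13 -0.05  1.68 -0.18] F [ 0.4  1.4 -0.4] w 0.0869
   -> xyz [-120.5, 421.4, -60.4] rot [0.1, 0.0, 32.3] rows 8.0
t 0.78 pos [0.4052 0.4926 0.3892] yaw 42.3 j [-1.07  0.34  0.16  1.13 -0.05  1.68 -0.18] F [ 0.4  1.4 -0.4] w 0.0869
   -> xyz [-288.9, 606.2, -60.1] rot [0.1, 0.0, 62.3] rows 11.0
[[0.714 0.233 0.117]
 [0.717 0.238 0.123]
 [0.722 0.228 0.115]
 [0.719 0.239 0.114]
 [0.71  0.259 0.122]
 [0.725 0.227 0.129]
 [0.719 0.246 0.13 ]
 [0.707 0.267 0.134]
 [0.727 0.231 0.138]
 [0.715 0.258 0.144]] [0.089 0.094 0.096 0.097 0.098 0.099 0.1   0.101 0.101 0.102]
[[0.704 0.258 0.111]
 [0.705 0.268 0.115]
 [0.718 0.231 0.11 ]
 [0.709 0.265 0.122]
 [0.704 0.276 0.11 ]
 [0.721 0.229 0.128]
 [0.713 0.26  0.119]
 [0.694 0.296 0.117]
 [0.709 0.272 0.131]
 [0.723 0.229 0.123]] [0.159 0.164 0.166 0.167 0.167 0.168 0.169 0.169 0.17  0.17 ]
```

Request:
{"fn": "apply_moves", "kwargs": {"increments": [{"xyz":[-120,420,-60],"rotation":[0,0,32],"grip":0},{"xyz":[-120,420,-60],"rotation":[0,0,32],"grip":0},{"xyz":[-120,420,-60],"rotation":[0,0,32],"grip":0},{"xyz":[-120,420,-60],"rotation":[0,0,32],"grip":0},{"xyz":[-120,420,-60],"rotation":[0,0,32],"grip":0}]}}

```text
time: 1.4
ee_pos: [0.5425, 0.2147, 0.4318]
eef_rot: [0.996, 0.09, -0.0, 0.0]
ft_force: [0.1, 0.8, -0.7]
width: 0.0874
```

Run:
```python
from h import go
go(.60,-.15,.45,-20)
```

```text
t 1.4 pos [0.5425 0.2147 0.4318] yaw 10.4 j [-0.77  0.22  0.4   1.2  -0.09  1.73 -0.21] F [ 0.1  0.8 -0.7] w 0.0874
   -> xyz [-9.0, 369.2, -17.8] rot [0.1, 0.0, 30.4] rows 6.0
```

Request:
{"fn": "apply_moves", "kwargs": {"increments": [{"xyz":[-9,369,-18],"rotation":[0,0,30],"grip":0},{"xyz":[-9,369,-18],"rotation":[0,0,30],"grip":0},{"xyz":[-9,369,-18],"rotation":[0,0,30],"grip":0},{"xyz":[-9,369,-18],"rotation":[0,0,30],"grip":0},{"xyz":[-9,369,-18],"rotation":[0,0,30],"grip":0}]}}

```text
time: 2.02
ee_pos: [0.5907, -0.0934, 0.4473]
eef_rot: [0.985, -0.17, -0.0, 0.0]
ft_force: [0.4, 0.3, -0.2]
width: 0.0873
```

Run:
```python
from h import go
go(.50,-.28,.4,-56)
```

```text
t 2.02 pos [ 0.5907 -0.0934  0.4473] yaw -19.6 j [-0.38  0.29  0.65  1.13 -0.18  1.77 -0.14] F [ 0.4  0.3 -0.2] w 0.0873
   -> xyz [-22.8, 206.2, 47.4] rot [0.0, -0.0, 36.4] rows 4.0
```

Request:
{"fn": "apply_moves", "kwargs": {"increments": [{"xyz":[-23,206,30],"rotation":[0,0,36],"grip":0},{"xyz":[-23,206,30],"rotation":[0,0,36],"grip":0},{"xyz":[-23,206,30],"rotation":[0,0,36],"grip":0},{"xyz":[-23,206,30],"rotation":[0,0,36],"grip":0}]}}

```text
time: 2.52
ee_pos: [0.4971, -0.2835, 0.4174]
eef_rot: [0.882, -0.47, -0.0, 0.001]
ft_force: [1.0, 0.5, 0.4]
width: 0.0871
```

Run:
```python
from h import go
go(.4265,-.316,.20,-56)
```

```text
t 2.52 pos [ 0.4971 -0.2835  0.4174] yaw -56.1 j [-0.22  0.23  0.83  1.29 -0.17  1.7  -0.4 ] F [1.  0.5 0.4] w 0.0871
   -> xyz [-12.5, 76.6, 217.4] rot [0.1, -0.0, -0.1] rows 4.0
```

Request:
{"fn": "apply_moves", "kwargs": {"increments": [{"xyz":[-12,77,217],"rotation":[0,0,0],"grip":0},{"xyz":[-12,77,217],"rotation":[0,0,0],"grip":0},{"xyz":[-12,77,217],"rotation":[0,0,0],"grip":0},{"xyz":[-12,77,217],"rotation":[0,0,0],"grip":0},{"xyz":[-12,77,217],"rotation":[0,0,0],"grip":0}]}}

```text
time: 3.15
ee_pos: [0.4247, -0.3158, 0.1985]
eef_rot: [0.882, -0.471, -0.002, 0.001]
ft_force: [0.2, -0.5, 0.6]
width: 0.0867
```

```bash
cat > snap.py <<'E'
import sys
from h import *
for a in sys.argv[2:]:
    c=cam(a); cv2.imwrite(f"pics/{sys.argv[1]}_{a}.png",c["img"]); np.savez(f"pics/{sys.argv[1]}_{a}.npz",**c)
E
python3 snap.py b wrist
python3 - <<'E'
from m import *
from h import go
go(.4265,-.316,.052,-56)
c=dict(np.load("pics/b_wrist.npz")); P=pts([c])
for k,x,y,R0 in (("red",.4265,-.316,.018),("oil",.344,-.32,.014),("purple",.41,-.412,.022)):
    Q=near(P,x,y,.04,.015,.055); print(k,len(Q)); 
    if len(Q)>20: print(circ(Q,R0))
E
```

```text
t 3.2 pos [ 0.4267 -0.3161  0.2007] yaw -56.1 j [-0.2   0.17  0.84  1.79 -0.13  1.24 -0.3 ] F [-0.   0.   0.9] w 0.087
   -> xyz [-0.1, -0.1, 148.7] rot [0.1, 0.0, -0.1] rows 3.0
red 738
(array([ 0.42589125, -0.31492797]), np.float64(0.0016837802501386936))
oil 788
(array([ 0.33786627, -0.30537709]), np.float64(0.0026147374794342755))
purple 919
(array([ 0.4077865 , -0.41101096]), np.float64(0.0003812672989598007))
```

View pics/b_wrist.png

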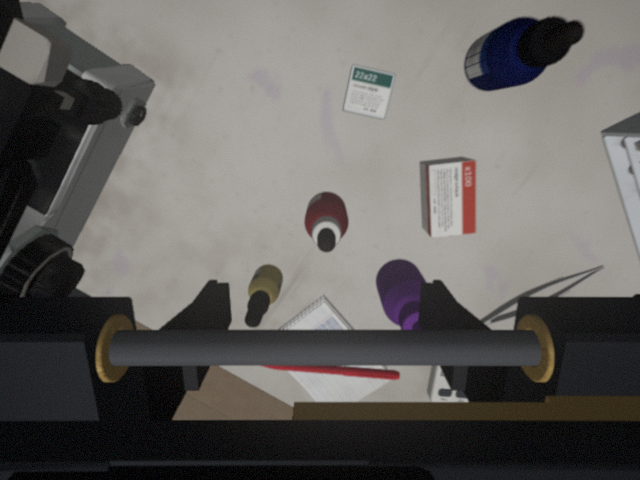

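The wrist view shows the red bottle at (325,222), between the oil bottle and the purple one. Its wrist fit agrees with the other cameras to within 1.5 mm, so I'll descend.

Request:
{"fn": "apply_moves", "kwargs": {"increments": [{"xyz":[-1,-1,60],"rotation":[0,0,0],"grip":0},{"xyz":[-1,-1,110],"rotation":[0,0,0],"grip":0},{"xyz":[-1,-1,148],"rotation":[0,0,0],"grip":0},{"xyz":[-1,-1,148],"rotation":[0,0,0],"grip":0}], "squeeze": 15}}

```text
time: 3.7
ee_pos: [0.4276, -0.314, 0.0524]
eef_rot: [0.883, -0.47, -0.002, 0.001]
ft_force: [0.0, -0.7, -0.1]
width: 0.0874
```

Request:
{"fn": "apply_moves", "kwargs": {"increments": [{"xyz":[0,0,0],"rotation":[0,0,0],"grip":200},{"xyz":[0,0,0],"rotation":[0,0,0],"grip":200},{"xyz":[0,0,0],"rotation":[0,0,0],"grip":200},{"xyz":[0,0,0],"rotation":[0,0,0],"grip":200},{"xyz":[0,0,0],"rotation":[0,0,0],"grip":200}]}}

```text
time: 4.32
ee_pos: [0.4276, -0.314, 0.0526]
eef_rot: [0.883, -0.47, -0.002, 0.001]
ft_force: [-0.6, 0.7, 0.3]
width: 0.0453
```

Run:
```python
from h import go
go(.4265,-.316,.052,-56)
go(.52,-.28,.46,-56)
```

```text
t 4.33 pos [ 0.4276 -0.314   0.0526] yaw -56.0 j [-0.1   0.38  0.77  1.93 -0.32  0.96 -0.16] F [-0.6  0.7  0.3] w 0.0453
   -> xyz [1.1, 2.1, 0.6] rot [0.2, 0.1, -0.0] rows 1.0
t 4.33 pos [ 0.4276 -0.314   0.0526] yaw -56.0 j [-0.1   0.38  0.77  1.93 -0.32  0.96 -0.16] F [-0.6  0.7  0.3] w 0.0453
   -> xyz [22.6, -94.5, -407.7] rot [0.2, 0.1, -0.0] rows 7.0
```

Request:
{"fn": "apply_moves", "kwargs": {"increments": [{"xyz":[0,0,0],"rotation":[0,0,0],"grip":200},{"xyz":[0,0,0],"rotation":[0,0,0],"grip":200},{"xyz":[0,0,0],"rotation":[0,0,0],"grip":200},{"xyz":[0,0,-20],"rotation":[0,0,0],"grip":200},{"xyz":[0,0,-40],"rotation":[0,0,0],"grip":200}], "squeeze": 20}}

```text
time: 4.95
ee_pos: [0.4275, -0.3139, 0.0929]
eef_rot: [0.883, -0.47, -0.002, 0.001]
ft_force: [0.1, 0.5, -0.4]
width: 0.0354
```

Run:
```python
from h import go
go(.52,-.28,.46,-56)
```

```text
t 4.95 pos [ 0.4275 -0.3139  0.0929] yaw -56.0 j [-0.14  0.32  0.8   1.9  -0.26  1.03 -0.21] F [ 0.1  0.5 -0.4] w 0.0354
   -> xyz [22.6, -94.5, -367.5] rot [0.2, 0.2, -0.0] rows 7.0
```

Request:
{"fn": "apply_moves", "kwargs": {"increments": [{"xyz":[0,-10,-60],"grip":200},{"xyz":[5,-30,-120],"grip":200},{"xyz":[10,-50,-180],"grip":200},{"xyz":[16,-70,-240],"grip":200},{"xyz":[22,-94,-300],"grip":200}]}}

```text
$.increments[0]: bad value
```

```bash
python3 - <<'E'
from h import go
go(.58,-.1,.46,-56)
E
python3 snap.py c side
python3 - <<'E'
import cv2; i=cv2.imread("pics/c_side.png"); cv2.imwrite("pics/c1.png",i)
E
```

```text
t 4.95 pos [ 0.4275 -0.3139  0.0929] yaw -56.0 j [-0.14  0.32  0.8   1.9  -0.26  1.03 -0.21] F [ 0.1  0.5 -0.4] w 0.0354
   -> xyz [-93.1, -244.8, -367.7] rot [0.2, 0.2, -0.0] rows 8.0
```

View pics/c_side.png

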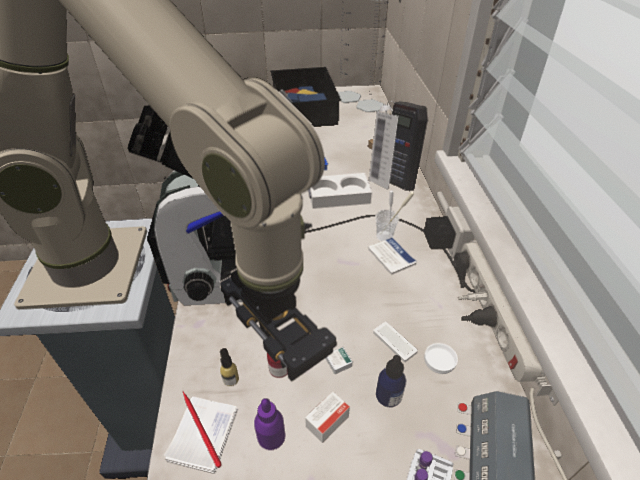

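The gripper now holds the red bottle at (278,365), just clear of the bench. The rotation field turns out to be required in every row.

Request:
{"fn": "apply_moves", "kwargs": {"increments": [{"xyz":[0,-10,-60],"rotation":[0,0,0],"grip":200},{"xyz":[5,-30,-120],"rotation":[0,0,0],"grip":200},{"xyz":[10,-50,-180],"rotation":[0,0,0],"grip":200},{"xyz":[16,-70,-240],"rotation":[0,0,0],"grip":200},{"xyz":[22,-94,-300],"rotation":[0,0,0],"grip":200}]}}

```text
time: 5.62
ee_pos: [0.5172, -0.2808, 0.3912]
eef_rot: [0.883, -0.47, 0.0, 0.0]
ft_force: [0.5, -1.2, -0.3]
width: 0.0348
```

Run:
```python
from h import go
go(.60,-.05,.47,-56)
```

```text
t 5.62 pos [ 0.5172 -0.2808  0.3912] yaw -56.0 j [-0.23  0.27  0.84  1.31 -0.2   1.65 -0.4 ] F [ 0.5 -1.2 -0.3] w 0.0348
   -> xyz [-145.2, -197.6, -78.9] rot [0.0, -0.0, -0.0] rows 5.0
```

Request:
{"fn": "apply_moves", "kwargs": {"increments": [{"xyz":[-10,-40,-50],"rotation":[0,0,0],"grip":200},{"xyz":[-45,-85,-79],"rotation":[0,0,0],"grip":200},{"xyz":[-80,-125,-79],"rotation":[0,0,0],"grip":200},{"xyz":[-115,-165,-79],"rotation":[0,0,0],"grip":200},{"xyz":[-145,-198,-79],"rotation":[0,0,0],"grip":200}]}}

```text
time: 6.25
ee_pos: [0.601, -0.0473, 0.4694]
eef_rot: [0.883, -0.469, -0.0, 0.0]
ft_force: [0.1, -0.3, -0.4]
width: 0.0351
```

Run:
```python
from h import go
go(.6295,.202,.40,-50)
```

```text
t 6.25 pos [ 0.601  -0.0473  0.4694] yaw -55.9 j [-0.51  0.33  0.76  1.06 -0.24  1.83 -0.81] F [ 0.1 -0.3 -0.4] w 0.0351
   -> xyz [-190.6, -163.3, 69.3] rot [0.0, 0.0, -5.9] rows 5.0
```

Request:
{"fn": "apply_moves", "kwargs": {"increments": [{"xyz":[-190,-163,30],"rotation":[0,0,-6],"grip":200},{"xyz":[-190,-163,30],"rotation":[0,0,-6],"grip":200},{"xyz":[-190,-163,69],"rotation":[0,0,-6],"grip":200},{"xyz":[-190,-163,69],"rotation":[0,0,-6],"grip":200},{"xyz":[-190,-163,69],"rotation":[0,0,-6],"grip":200}]}}

```text
time: 6.88
ee_pos: [0.6286, 0.2068, 0.3965]
eef_rot: [0.908, -0.419, -0.002, 0.001]
ft_force: [-0.1, -0.3, -1.5]
width: 0.0355
```

Run:
```python
from h import go
go(.6295,.202,.15,-50)
```

```text
t 6.88 pos [0.6286 0.2068 0.3965] yaw -49.6 j [-0.78  0.45  0.65  1.05 -0.27  1.72 -1.09] F [-0.1 -0.3 -1.5] w 0.0355
   -> xyz [5.1, 1.3, 246.5] rot [0.3, 0.2, 0.4] rows 4.0
```

Request:
{"fn": "apply_moves", "kwargs": {"increments": [{"xyz":[5,1,60],"rotation":[0,0,0],"grip":200},{"xyz":[5,1,120],"rotation":[0,0,0],"grip":200},{"xyz":[5,1,180],"rotation":[0,0,0],"grip":200},{"xyz":[5,1,246],"rotation":[0,0,0],"grip":200},{"xyz":[5,1,246],"rotation":[0,0,0],"grip":200}]}}

```text
time: 7.5
ee_pos: [0.6271, 0.2011, 0.1463]
eef_rot: [0.908, -0.419, -0.005, 0.004]
ft_force: [0.7, -0.1, -0.3]
width: 0.0353
```

```bash
python3 snap.py d scene side wrist
python3 - <<'E'
from h import go
go(.6295,.202,.0615,-50)
E
```

```text
t 7.65 pos [0.6312 0.2021 0.1534] yaw -49.6 j [-0.81  0.52  0.6   1.47 -0.3   1.25 -1.04] F [ 1.3 -0.1  0.3] w 0.0355
   -> xyz [-0.8, 1.3, 91.9] rot [0.1, 0.1, 0.4] rows 2.0
```

View pics/d_wrist.png

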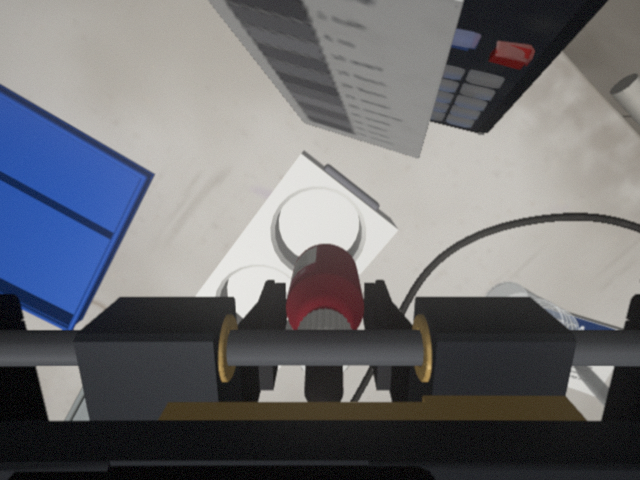

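View pics/d_side.png

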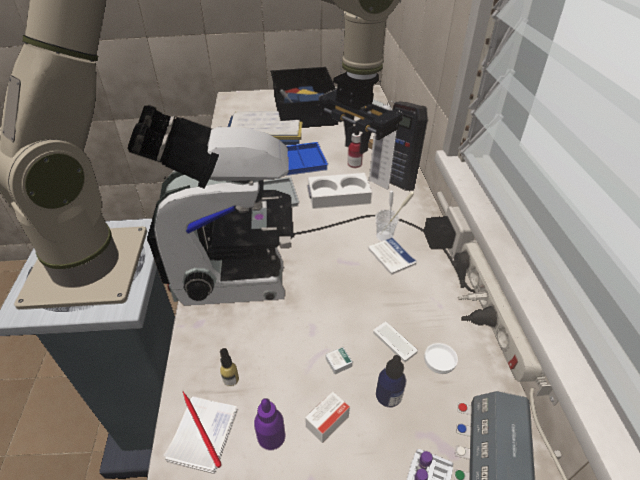

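The wrist view shows the red bottle at (325,290), with the far well rim centred near (317,229). I'll cast that pixel onto the stand top.

Run:
```python
from m import *
c=dict(np.load("pics/d_wrist.npz"))
print(plane(c,[(317,229),(274,224),(361,226),(317,186),(305,153),(396,229)],.036).round(4))
P=pts([c]); Q=near(P,.6295,.203,.06,.004,.012); print(len(Q),rect(Q));
```

```text
[[0.6314 0.2106 0.036 ]
 [0.6142 0.2365 0.036 ]
 [0.6537 0.1879 0.036 ]
 [0.6553 0.2306 0.036 ]
 [0.6672 0.2513 0.036 ]
 [0.6684 0.1671 0.036 ]]
4235 (618.4804077148438, 205.95643615722656, 97.92176818847656, 84.8188247680664, 2.5958762168884277)
```

Request:
{"fn": "apply_moves", "kwargs": {"increments": [{"xyz":[-3,-2,30],"rotation":[0,0,0],"grip":200},{"xyz":[-3,-2,60],"rotation":[0,0,0],"grip":200},{"xyz":[-3,-2,85],"rotation":[0,0,0],"grip":200},{"xyz":[-3,-2,91],"rotation":[0,0,0],"grip":200},{"xyz":[-3,-2,91],"rotation":[0,0,0],"grip":200}]}}

```text
time: 8.28
ee_pos: [0.6318, 0.206, 0.0645]
eef_rot: [0.908, -0.419, -0.0, -0.001]
ft_force: [0.6, 0.3, -0.1]
width: 0.0357
```

Run:
```python
from h import go
go(.6295,.206,.0612,-50)
```

```text
t 8.28 pos [0.6318 0.206  0.0645] yaw -49.6 j [-0.79  0.6   0.56  1.55 -0.35  1.09 -1.01] F [ 0.6  0.3 -0.1] w 0.0357
   -> xyz [-1.5, 1.8, 3.3] rot [-0.1, 0.1, 0.4] rows 1.0
```

Request:
{"fn": "apply_moves", "kwargs": {"increments": [{"xyz":[-1,1,2],"rotation":[0,0,0],"grip":200},{"xyz":[-1,1,4],"rotation":[0,0,0],"grip":200},{"xyz":[-1,1,4],"rotation":[0,0,0],"grip":200}]}}

```text
time: 8.65
ee_pos: [0.6304, 0.2062, 0.0608]
eef_rot: [0.908, -0.419, -0.0, -0.001]
ft_force: [-0.5, -0.5, -1.3]
width: 0.0356
```

Run:
```python
from h import go
go(.6295,.206,.0612,-50)
```

```text
t 8.65 pos [0.6304 0.2062 0.0608] yaw -49.6 j [-0.79  0.6   0.56  1.56 -0.35  1.08 -1.01] F [-0.5 -0.5 -1.3] w 0.0356
   -> xyz [-0.4, 0.9, -0.4] rot [-0.1, 0.1, 0.4] rows 1.0
```

Request:
{"fn": "apply_moves", "kwargs": {"increments": [{"xyz":[0,0,0],"rotation":[0,0,0],"grip":60},{"xyz":[0,0,0],"rotation":[0,0,0],"grip":60},{"xyz":[0,0,0],"rotation":[0,0,0],"grip":60},{"xyz":[0,0,0],"rotation":[0,0,0],"grip":60},{"xyz":[0,0,-30],"rotation":[0,0,0],"grip":60}]}}

```text
time: 9.28
ee_pos: [0.6289, 0.2058, 0.0889]
eef_rot: [0.908, -0.419, -0.002, 0.001]
ft_force: [0.2, 0.6, 1.7]
width: 0.0656
```

Request:
{"fn": "apply_moves", "kwargs": {"increments": [{"xyz":[0,0,-60],"rotation":[0,0,0],"grip":40},{"xyz":[0,0,-120],"rotation":[0,0,0],"grip":40},{"xyz":[0,0,-180],"rotation":[0,0,0],"grip":40},{"xyz":[0,0,-240],"rotation":[0,0,0],"grip":40},{"xyz":[0,0,-300],"rotation":[0,0,0],"grip":40}]}}

```text
time: 9.9
ee_pos: [0.6296, 0.2057, 0.3911]
eef_rot: [0.908, -0.419, -0.002, 0.001]
ft_force: [1.3, -0.1, -0.4]
width: 0.0732
```

```bash
python3 snap.py e side
python3 - <<'E'
from h import *
i=cv2.imread("pics/e_side.png")[120:220,280:430]; cv2.imwrite("pics/e1.png",cv2.resize(i,None,fx=4,fy=4))
go(.62,-.05,.42,-30)
go(.605,-.359,.25,-56)
E
```

```text
t 9.95 pos [0.6307 0.2059 0.3996] yaw -49.5 j [-0.78  0.44  0.65  1.05 -0.27  1.72 -1.09] F [-0.1 -0.2  6.8] w 0.0731
   -> xyz [187.7, 174.1, -21.4] rot [-0.4, -0.1, -19.5] rows 5.0
t 9.95 pos [0.6307 0.2059 0.3996] yaw -49.5 j [-0.78  0.44  0.65  1.05 -0.27  1.72 -1.09] F [-0.1 -0.2  6.8] w 0.0731
   -> xyz [412.9, 387.2, 147.4] rot [-0.4, -0.0, 6.5] rows 10.0
```

View pics/e1.png

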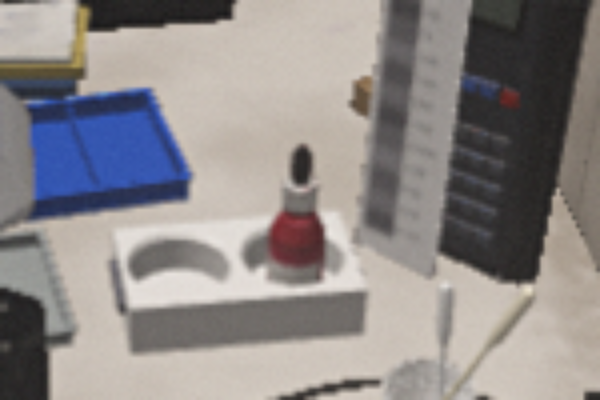

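The red bottle stands in the far well, at (297,240) in the crop. Now the blue one.

Request:
{"fn": "apply_moves", "kwargs": {"increments": [{"xyz":[188,174,-15],"rotation":[0,0,0],"grip":30},{"xyz":[188,174,-15],"rotation":[0,0,0],"grip":30},{"xyz":[188,174,-15],"rotation":[0,0,0],"grip":30},{"xyz":[188,174,-15],"rotation":[0,0,0],"grip":30},{"xyz":[188,174,-15],"rotation":[0,0,0],"grip":30}]}}

```text
time: 10.58
ee_pos: [0.6193, -0.0564, 0.4148]
eef_rot: [0.906, -0.423, 0.003, -0.003]
ft_force: [-0.1, 0.5, -0.2]
width: 0.0765
```

Run:
```python
from h import *
go(.605,-.359,.30,-50)
```

```text
t 10.57 pos [ 0.6193 -0.0564  0.4148] yaw -50.0 j [-0.5   0.35  0.75  1.15 -0.24  1.71 -0.69] F [-0.1  0.5 -0.2] w 0.0765
   -> xyz [222.3, 206.2, 114.0] rot [-0.4, -0.2, -0.0] rows 6.0
```

Request:
{"fn": "apply_moves", "kwargs": {"increments": [{"xyz":[222,206,60],"rotation":[0,0,25],"grip":10},{"xyz":[222,206,60],"rotation":[0,0,25],"grip":10},{"xyz":[222,206,100],"rotation":[0,0,25],"grip":10},{"xyz":[222,206,114],"rotation":[0,0,25],"grip":10},{"xyz":[222,206,114],"rotation":[0,0,25],"grip":10}]}}

```text
time: 11.2
ee_pos: [0.6062, -0.3422, 0.3078]
eef_rot: [0.794, -0.608, 0.002, -0.003]
ft_force: [0.9, 1.0, 0.2]
width: 0.084
```

Run:
```python
from h import *
go(.605,-.359,.21,-75)
```

```text
t 11.2 pos [ 0.6062 -0.3422  0.3078] yaw -74.9 j [-0.04  0.57  0.83  1.15 -0.42  1.58 -0.61] F [0.9 1.  0.2] w 0.084
   -> xyz [16.0, 6.4, 97.8] rot [-0.5, 0.0, 0.1] rows 2.0
```

Request:
{"fn": "apply_moves", "kwargs": {"increments": [{"xyz":[16,6,50],"rotation":[-0.5,0,0],"grip":10},{"xyz":[16,6,98],"rotation":[-0.5,0,0],"grip":10},{"xyz":[16,6,98],"rotation":[-0.5,0,0],"grip":10}]}}

```text
time: 11.58
ee_pos: [0.6044, -0.3569, 0.2059]
eef_rot: [0.794, -0.608, -0.004, 0.0]
ft_force: [-0.2, 0.4, 0.8]
width: 0.0838
```

```bash
python3 snap.py f wrist
python3 - <<'E'
from m import *
from h import go
c=dict(np.load("pics/f_wrist.npz")); P=pts([c])
Q=near(P,.605,-.359,.045,.015,.065); print(len(Q),circ(Q,.022))
go(.605,-.359,.060,-75)
E
```

```text
1148 (array([ 0.60442114, -0.35781191]), np.float64(0.0023752594349322064))
t 11.62 pos [ 0.6055 -0.3577  0.2093] yaw -74.9 j [-0.03  0.63  0.81  1.28 -0.44  1.41 -0.56] F [0.9 0.  0.6] w 0.0832
   -> xyz [1.4, 0.5, 149.3] rot [0.1, 0.1, 0.1] rows 3.0
```

View pics/f_wrist.png

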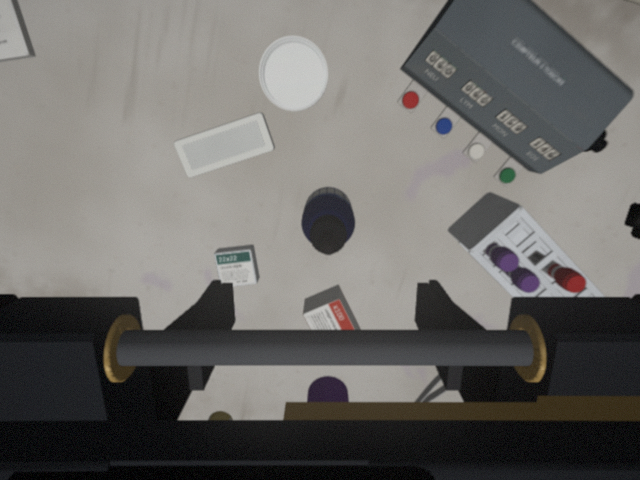

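The wrist view shows the blue bottle centred at (328,220), matching the estimate to about 1 mm. Descending.

Request:
{"fn": "apply_moves", "kwargs": {"increments": [{"xyz":[1,0,60],"rotation":[0,0,0],"grip":10},{"xyz":[1,0,115],"rotation":[0,0,0],"grip":30},{"xyz":[1,0,149],"rotation":[0,0,0],"grip":60},{"xyz":[1,0,149],"rotation":[0,0,0],"grip":180},{"xyz":[1,0,149],"rotation":[0,0,0],"grip":180}]}}

```text
time: 12.25
ee_pos: [0.6072, -0.3592, 0.0638]
eef_rot: [0.794, -0.608, 0.001, -0.0]
ft_force: [0.8, 0.0, 0.2]
width: 0.0546
```

Request:
{"fn": "apply_moves", "kwargs": {"increments": [{"xyz":[0,0,0],"rotation":[0,0,0],"grip":180},{"xyz":[0,0,0],"rotation":[0,0,0],"grip":180},{"xyz":[0,0,0],"rotation":[0,0,0],"grip":180},{"xyz":[0,0,0],"rotation":[0,0,0],"grip":180},{"xyz":[0,0,0],"rotation":[0,0,0],"grip":180}]}}

```text
time: 12.88
ee_pos: [0.6084, -0.3599, 0.0664]
eef_rot: [0.794, -0.608, 0.002, -0.001]
ft_force: [-0.9, 1.6, 9.4]
width: 0.0435
```

Run:
```python
from h import *
go(.6,-.28,.46,-75)
```

```text
t 12.88 pos [ 0.6084 -0.3599  0.0664] yaw -74.8 j [-0.01  0.74  0.74  1.43 -0.52  1.17 -0.51] F [-0.9  1.6  9.4] w 0.0435
   -> xyz [-78.2, -14.4, -393.8] rot [-0.2, -0.2, 0.2] rows 7.0
```

Request:
{"fn": "apply_moves", "kwargs": {"increments": [{"xyz":[0,0,0],"rotation":[0,0,0],"grip":180}]}}

```text
time: 13.0
ee_pos: [0.6088, -0.3602, 0.0674]
eef_rot: [0.794, -0.608, 0.003, -0.001]
ft_force: [-0.6, 0.6, -0.8]
width: 0.044
```

```bash
python3 snap.py g side;  python3 - <<'E'
from h import *
go(.6,-.28,.46,-75)
i=cv2.imread("pics/g_side.png")[270:430,310:500]; cv2.imwrite("pics/g1.png",cv2.resize(i,None,fx=4,fy=3.7))
E
```

```text
t 13.05 pos [ 0.6089 -0.3602  0.0675] yaw -74.8 j [-0.01  0.74  0.74  1.43 -0.52  1.17 -0.51] F [-0.6  0.8 -0.5] w 0.0437
   -> xyz [-78.2, -14.4, -392.8] rot [-0.3, -0.2, 0.2] rows 7.0
```

View pics/g1.png

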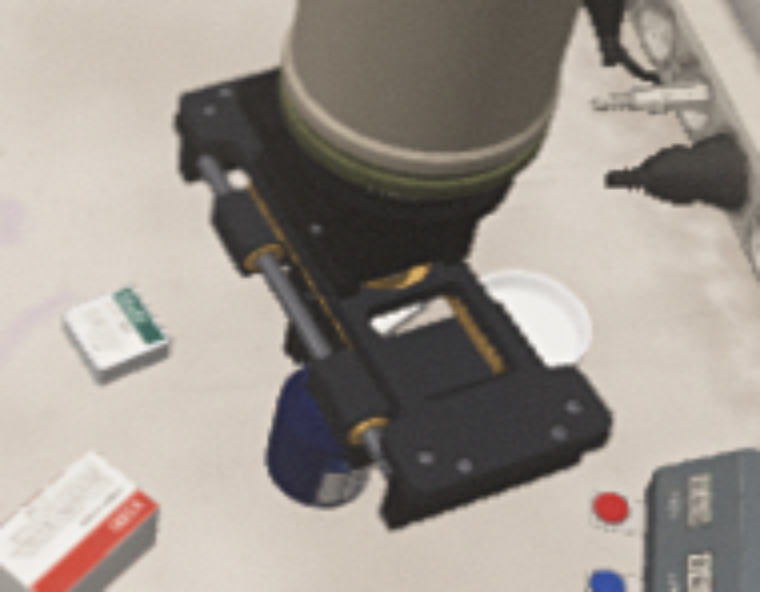

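Request:
{"fn": "apply_moves", "kwargs": {"increments": [{"xyz":[0,0,-30],"rotation":[0,0,0],"grip":180},{"xyz":[-10,0,-90],"rotation":[0,0,0],"grip":180},{"xyz":[-30,-5,-150],"rotation":[0,0,0],"grip":180},{"xyz":[-50,-10,-210],"rotation":[0,0,0],"grip":180},{"xyz":[-78,-14,-270],"rotation":[0,0,0],"grip":180}]}}

```text
time: 13.68
ee_pos: [0.6002, -0.2826, 0.3343]
eef_rot: [0.794, -0.608, 0.003, -0.001]
ft_force: [1.7, -0.1, -0.4]
width: 0.0438
```

```bash
python3 snap.py h side;  python3 - <<'E'
from h import *
go(.6,-.02,.47,-80)
c=dict(np.load("pics/h_side.npz")); P=cloud(c)
s=r.read_state()["ee_pos"]
hsv=cv2.cvtColor(c["img"],cv2.COLOR_BGR2HSV); m=cv2.inRange(hsv,(110,80,20),(130,255,160))>0
d=np.hypot(P[...,0]-s[0],P[...,1]-s[1]); m&=(d<.04)&(c["range_z"]>0)
Q=P[m]; print(len(Q),Q[:,2].min()-s[2],Q[:,2].max()-s[2],Q.mean(0))
E
```

```text
t 13.72 pos [ 0.6023 -0.2801  0.3424] yaw -74.6 j [-0.19  0.48  0.86  1.2  -0.36  1.6  -0.7 ] F [2.  1.2 5.1] w 0.0434
   -> xyz [-250.4, -68.4, -128.6] rot [-0.8, -0.4, 5.4] rows 5.0
291 -0.03513841558040176 -0.0026074438881173445 [ 0.58821886 -0.2968377   0.32950038]
```

View pics/h_side.png

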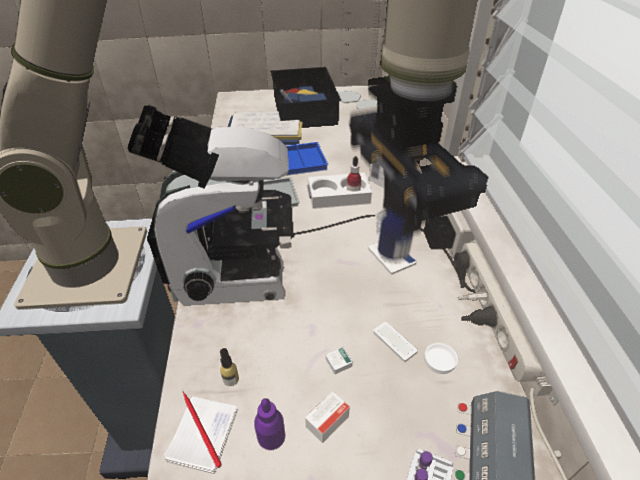

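Request:
{"fn": "apply_moves", "kwargs": {"increments": [{"xyz":[-20,-10,-60],"rotation":[0,0,0],"grip":180},{"xyz":[-70,-20,-115],"rotation":[0,0,2],"grip":180},{"xyz":[-130,-35,-128],"rotation":[0,0,4],"grip":180},{"xyz":[-190,-50,-128],"rotation":[0,0,5],"grip":180},{"xyz":[-250,-68,-128],"rotation":[0,0,5],"grip":180}]}}

```text
time: 14.35
ee_pos: [0.5992, -0.038, 0.4696]
eef_rot: [0.768, -0.641, 0.008, -0.004]
ft_force: [2.0, 0.1, -1.0]
width: 0.0434
```

Run:
```python
from h import *
go(.5565,.203,.42,-83)
```

```text
t 14.35 pos [ 0.5992 -0.038   0.4696] yaw -79.7 j [-0.61  0.33  0.88  1.09 -0.26  1.81 -1.22] F [ 2.   0.1 -1. ] w 0.0434
   -> xyz [-245.1, -0.4, 48.0] rot [-0.9, -0.4, 3.3] rows 4.0
```

Request:
{"fn": "apply_moves", "kwargs": {"increments": [{"xyz":[-60,0,10],"rotation":[-0.5,0,1],"grip":180},{"xyz":[-120,0,20],"rotation":[-0.9,-0.4,3],"grip":180},{"xyz":[-180,0,40],"rotation":[-0.9,-0.4,3],"grip":180},{"xyz":[-245,0,80],"rotation":[-0.9,-0.4,3],"grip":180},{"xyz":[-245,0,140],"rotation":[-0.9,-0.4,3],"grip":180}]}}

```text
time: 14.98
ee_pos: [0.5573, 0.2064, 0.3338]
eef_rot: [0.753, -0.658, -0.0, -0.002]
ft_force: [1.0, -0.1, -2.4]
width: 0.0437
```

Run:
```python
from h import *
go(.5565,.203,.15,-83)
```

```text
t 14.97 pos [0.5573 0.2064 0.3338] yaw -82.3 j [-1.04  0.27  0.78  1.41 -0.19  1.53 -1.72] F [ 1.  -0.1 -2.4] w 0.0437
   -> xyz [3.7, 1.7, 183.7] rot [-0.2, 0.2, 0.7] rows 3.0
```

Request:
{"fn": "apply_moves", "kwargs": {"increments": [{"xyz":[3,1,60],"rotation":[0,0,0],"grip":180},{"xyz":[3,1,120],"rotation":[0,0,0],"grip":180},{"xyz":[3,1,174],"rotation":[0,0,0],"grip":180},{"xyz":[3,1,174],"rotation":[0,0,0],"grip":180},{"xyz":[3,1,174],"rotation":[0,0,0],"grip":180}]}}

```text
time: 15.6
ee_pos: [0.5583, 0.2039, 0.1621]
eef_rot: [0.753, -0.658, 0.0, -0.003]
ft_force: [-0.1, 0.2, 0.5]
width: 0.0433
```

```bash
python3 snap.py i wrist side;  python3 - <<'E'
from h import *
go(.5565,.203,.074,-83)
c=dict(np.load("pics/i_side.npz")); P=cloud(c)
i=c["img"][100:220,270:430]; cv2.imwrite("pics/i1.png",cv2.resize(i,None,fx=4,fy=4))
s=r.read_state()["ee_pos"]
hsv=cv2.cvtColor(c["img"],cv2.COLOR_BGR2HSV); m=cv2.inRange(hsv,(110,80,20),(130,255,160))>0
d=np.hypot(P[...,0]-s[0],P[...,1]-s[1]); m&=(d<.04)&(c["range_z"]>0)&(P[...,2]>.045)
Q=P[m]; print(len(Q),Q[:,2].min(),Q[:,2].max(),Q.mean(0))
E
```

```text
t 15.7 pos [0.5586 0.2041 0.1625] yaw -82.3 j [-1.02  0.37  0.74  1.67 -0.26  1.2  -1.65] F [-0.2  0.  -0.4] w 0.0431
   -> xyz [1.2, 2.8, 88.5] rot [-0.4, 0.2, 0.7] rows 2.0
123 0.09877129681429009 0.1797613244404458 [0.54633759 0.19199528 0.14384711]
```

View pics/i_wrist.png

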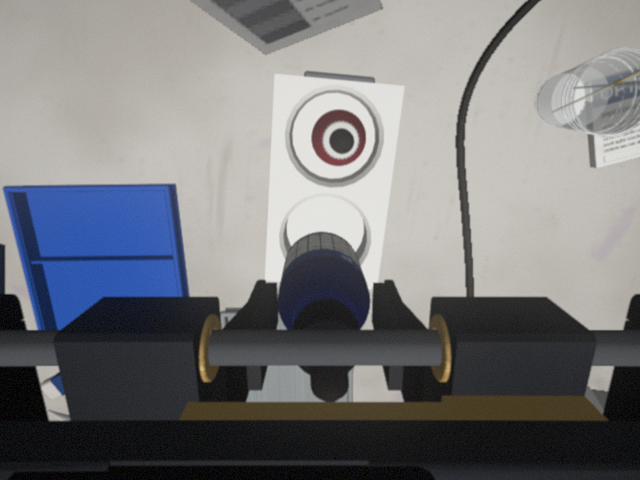

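View pics/i1.png

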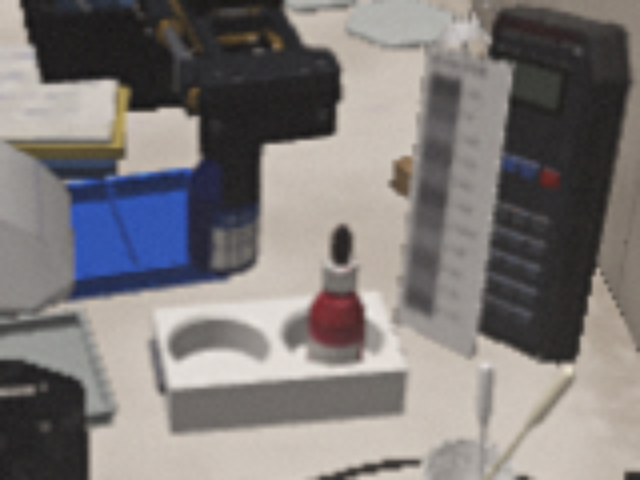

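Run:
```python
from m import *
c=dict(np.load("pics/i_wrist.npz"))
q=plane(c,[(283,235),(371,235),(326,194),(335,91),(335,185),(289,138),(382,138)],.036)[:,:2].round(4);print(q, "near",(q[0]+q[1])/2,"far",q[3:].mean(0))
```

```text
[[0.5538 0.236 ]
 [0.5627 0.1704]
 [0.5889 0.2081]
 [0.6594 0.2114]
 [0.5963 0.2025]
 [0.6247 0.239 ]
 [0.6333 0.1745]] near [0.55825 0.2032 ] far [0.628425 0.20685 ]
```

Request:
{"fn": "apply_moves", "kwargs": {"increments": [{"xyz":[1,2,30],"rotation":[-0.4,0.2,0],"grip":180},{"xyz":[1,2,60],"rotation":[-0.4,0.2,0],"grip":180},{"xyz":[1,2,84],"rotation":[-0.4,0.2,0],"grip":180},{"xyz":[1,2,87],"rotation":[-0.4,0.2,0],"grip":180},{"xyz":[1,2,87],"rotation":[-0.4,0.2,0],"grip":180}]}}

```text
time: 16.32
ee_pos: [0.5583, 0.2037, 0.0772]
eef_rot: [0.753, -0.658, -0.0, -0.001]
ft_force: [0.1, -0.4, -1.2]
width: 0.0436
```

Run:
```python
from h import *
go(.5565,.203,.072,-83)
```

```text
t 16.32 pos [0.5583 0.2037 0.0772] yaw -82.3 j [-0.98  0.47  0.69  1.75 -0.34  1.05 -1.6 ] F [ 0.1 -0.4 -1.2] w 0.0436
   -> xyz [0.4, 1.8, 5.2] rot [-0.1, 0.1, 0.7] rows 1.0
```

Request:
{"fn": "apply_moves", "kwargs": {"increments": [{"xyz":[0,1,3],"rotation":[0,0,0],"grip":180},{"xyz":[0,1,5],"rotation":[0,0,0],"grip":180},{"xyz":[0,1,5],"rotation":[0,0,0],"grip":180}]}}

```text
time: 16.7
ee_pos: [0.5584, 0.2046, 0.074]
eef_rot: [0.753, -0.658, 0.0, -0.003]
ft_force: [-1.1, 1.4, 8.7]
width: 0.0433
```

Request:
{"fn": "apply_moves", "kwargs": {"increments": [{"xyz":[0,0,0],"rotation":[0,0,0],"grip":60},{"xyz":[0,0,0],"rotation":[0,0,0],"grip":60},{"xyz":[0,0,0],"rotation":[0,0,0],"grip":40},{"xyz":[0,0,0],"rotation":[0,0,0],"grip":40},{"xyz":[0,0,-20],"rotation":[0,0,0],"grip":30}]}}

```text
time: 17.32
ee_pos: [0.5574, 0.2041, 0.0935]
eef_rot: [0.753, -0.658, -0.0, -0.001]
ft_force: [-0.4, 0.0, 0.5]
width: 0.075
```

Request:
{"fn": "apply_moves", "kwargs": {"increments": [{"xyz":[0,0,-60],"rotation":[0,0,0],"grip":40},{"xyz":[0,0,-120],"rotation":[0,0,0],"grip":40},{"xyz":[0,0,-180],"rotation":[0,0,0],"grip":40},{"xyz":[0,0,-240],"rotation":[0,0,0],"grip":40},{"xyz":[0,0,-300],"rotation":[0,0,0],"grip":40}]}}

```text
time: 17.95
ee_pos: [0.5565, 0.2026, 0.3972]
eef_rot: [0.753, -0.658, -0.0, -0.002]
ft_force: [2.1, -0.2, -0.2]
width: 0.0733
```

```bash
python3 snap.py j side
python3 - <<'E'
from h import *
i=cv2.imread("pics/j_side.png")[120:220,280:430]; cv2.imwrite("pics/j1.png",cv2.resize(i,None,fx=4,fy=4))
go(.62,-.05,.42,-60)
E
```

```text
t 18.0 pos [0.5579 0.2029 0.405 ] yaw -82.3 j [-1.03  0.27  0.8   1.27 -0.2   1.67 -1.71] F [-1.2 -1.3  5.5] w 0.0735
   -> xyz [258.9, -28.0, -16.2] rot [-0.7, 0.2, -22.3] rows 5.0
```

View pics/j1.png

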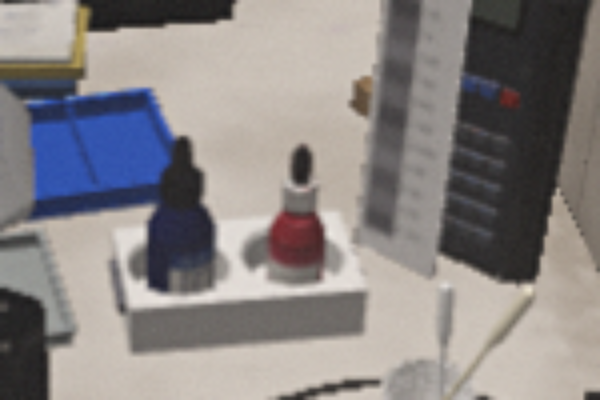

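Both bottles are standing in the stand: blue at (182,230) and red at (297,240) in the crop. Next is the lancet box.

Request:
{"fn": "apply_moves", "kwargs": {"increments": [{"xyz":[259,-28,-16],"rotation":[0,0,-22],"grip":30},{"xyz":[259,-28,-16],"rotation":[0,0,-22],"grip":30},{"xyz":[259,-28,-16],"rotation":[0,0,-22],"grip":30},{"xyz":[259,-28,-16],"rotation":[0,0,-22],"grip":30},{"xyz":[259,-28,-16],"rotation":[0,0,-22],"grip":30}]}}

```text
time: 18.62
ee_pos: [0.6194, -0.0557, 0.4217]
eef_rot: [0.863, -0.505, 0.004, -0.006]
ft_force: [0.4, 0.3, -0.7]
width: 0.0768
```

Run:
```python
from h import *
go(.55,-.32,.35,-50)
```

```text
t 18.62 pos [ 0.6194 -0.0557  0.4217] yaw -60.7 j [-0.55  0.37  0.85  1.15 -0.29  1.73 -0.85] F [ 0.4  0.3 -0.7] w 0.0768
   -> xyz [196.5, 190.8, 69.3] rot [-0.8, -0.1, -10.7] rows 5.0
```

Request:
{"fn": "apply_moves", "kwargs": {"increments": [{"xyz":[196,190,30],"rotation":[-0.8,0,-11],"grip":30},{"xyz":[196,190,30],"rotation":[-0.8,0,-11],"grip":30},{"xyz":[196,190,70],"rotation":[-0.8,0,-11],"grip":30},{"xyz":[196,190,70],"rotation":[-0.8,0,-11],"grip":30},{"xyz":[196,190,70],"rotation":[-0.8,0,-11],"grip":30}]}}

```text
time: 19.25
ee_pos: [0.5482, -0.3223, 0.3499]
eef_rot: [0.907, -0.422, 0.001, 0.001]
ft_force: [1.0, 0.0, 0.5]
width: 0.077
```

Run:
```python
from h import *
go(.497,-.3945,.18,-50)
```

```text
t 19.25 pos [ 0.5482 -0.3223  0.3499] yaw -49.9 j [-0.14  0.41  0.88  1.26 -0.31  1.6  -0.19] F [1.  0.  0.5] w 0.077
   -> xyz [21.7, 85.5, 170.1] rot [0.1, -0.2, 0.1] rows 4.0
```

Request:
{"fn": "apply_moves", "kwargs": {"increments": [{"xyz":[22,85,60],"rotation":[0,0,0],"grip":30},{"xyz":[22,85,120],"rotation":[0,0,0],"grip":30},{"xyz":[22,85,170],"rotation":[0,0,0],"grip":30},{"xyz":[22,85,170],"rotation":[0,0,0],"grip":30}]}}

```text
time: 19.75
ee_pos: [0.4959, -0.3938, 0.1781]
eef_rot: [0.906, -0.423, -0.001, 0.001]
ft_force: [0.0, 0.3, 0.8]
width: 0.0768
```

```bash
python3 snap.py k wrist
python3 - <<'E'
from m import *
from h import go
c=dict(np.load("pics/k_wrist.npz")); P=pts([c])
Q=near(P,.497,-.3945,.055,.028,.04); print(len(Q),rect(Q))
go(.497,-.3945,.018,-50)
E
```

```text
3611 (498.97998046875, -392.6239013671875, 61.922142028808594, 38.149810791015625, 40.17137145996094)
t 19.8 pos [ 0.4964 -0.3938  0.178 ] yaw -50.0 j [-0.02  0.49  0.84  1.54 -0.37  1.28  0.  ] F [ 0.1 -0.8 -1.7] w 0.0766
   -> xyz [1.0, -0.4, 160.0] rot [0.1, 0.0, 0.0] rows 3.0
```

View pics/k_wrist.png

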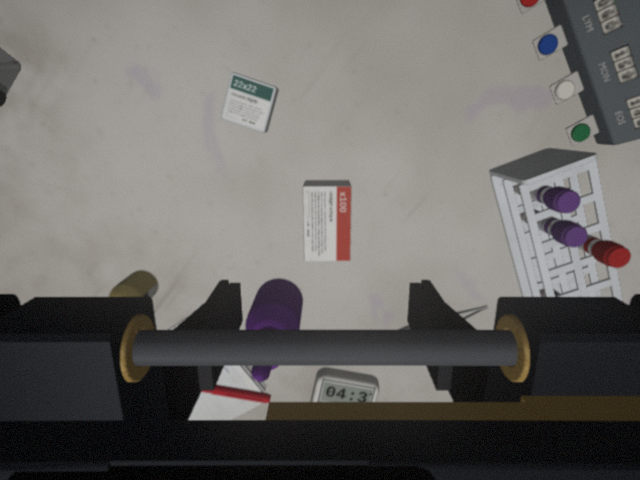

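The lancet box is square to the jaws at (327,222), centred 38x62 as it should be. Descending.

Request:
{"fn": "apply_moves", "kwargs": {"increments": [{"xyz":[1,-1,60],"rotation":[0,0,0],"grip":30},{"xyz":[1,-1,120],"rotation":[0,0,0],"grip":60},{"xyz":[1,-1,160],"rotation":[0,0,0],"grip":80},{"xyz":[1,-1,160],"rotation":[0,0,0],"grip":80},{"xyz":[1,-1,160],"rotation":[0,0,0],"grip":200}], "squeeze": 15}}

```text
time: 20.42
ee_pos: [0.4995, -0.3952, 0.0213]
eef_rot: [0.907, -0.422, 0.001, 0.001]
ft_force: [-0.1, -0.3, -0.4]
width: 0.0557
```

Request:
{"fn": "apply_moves", "kwargs": {"increments": [{"xyz":[0,0,0],"rotation":[0,0,0],"grip":200},{"xyz":[0,0,0],"rotation":[0,0,0],"grip":200},{"xyz":[0,0,0],"rotation":[0,0,0],"grip":200},{"xyz":[0,0,-15],"rotation":[0,0,0],"grip":200},{"xyz":[0,0,-30],"rotation":[0,0,0],"grip":200}]}}

```text
time: 21.05
ee_pos: [0.4995, -0.3953, 0.0527]
eef_rot: [0.907, -0.422, 0.002, 0.001]
ft_force: [0.4, -0.4, -0.1]
width: 0.0378
```

Run:
```python
from h import *
go(.55,-.30,.40,-56)
```

```text
t 21.05 pos [ 0.4995 -0.3953  0.0527] yaw -49.9 j [ 0.03  0.62  0.76  1.65 -0.48  1.06  0.07] F [ 0.4 -0.4 -0.1] w 0.0378
   -> xyz [-39.0, -99.6, -347.6] rot [0.1, -0.2, 6.1] rows 6.0
```

Request:
{"fn": "apply_moves", "kwargs": {"increments": [{"xyz":[0,0,-60],"rotation":[0,0,0],"grip":200},{"xyz":[-10,-30,-120],"rotation":[0,0,2],"grip":200},{"xyz":[-20,-55,-180],"rotation":[0,0,4],"grip":200},{"xyz":[-30,-80,-240],"rotation":[0,0,6],"grip":200},{"xyz":[-39,-100,-300],"rotation":[0,0,6],"grip":200}]}}

```text
time: 21.68
ee_pos: [0.5482, -0.3031, 0.3431]
eef_rot: [0.883, -0.469, 0.002, 0.001]
ft_force: [0.6, -0.4, -0.1]
width: 0.0378
```

Run:
```python
from h import *
go(.60,-.02,.45,-70)
```

```text
t 21.68 pos [ 0.5482 -0.3031  0.3431] yaw -56.0 j [-0.21  0.39  0.91  1.31 -0.31  1.58 -0.32] F [ 0.6 -0.4 -0.1] w 0.0378
   -> xyz [-205.1, -201.5, -107.9] rot [-0.0, -0.3, 14.0] rows 5.0
```

Request:
{"fn": "apply_moves", "kwargs": {"increments": [{"xyz":[-20,-40,-55],"rotation":[0,0,3],"grip":200},{"xyz":[-65,-80,-105],"rotation":[0,0,6],"grip":200},{"xyz":[-115,-120,-108],"rotation":[0,0,9],"grip":200},{"xyz":[-160,-160,-108],"rotation":[0,0,12],"grip":200},{"xyz":[-205,-202,-108],"rotation":[0,0,14],"grip":200}]}}

```text
time: 22.3
ee_pos: [0.597, -0.0382, 0.4515]
eef_rot: [0.819, -0.574, 0.003, 0.0]
ft_force: [1.3, -0.0, 0.1]
width: 0.0376
```

Run:
```python
from h import *
go(.56,.24,.40,-75)
```

```text
t 22.3 pos [ 0.597  -0.0382  0.4515] yaw -70.1 j [-0.65  0.34  0.93  1.13 -0.27  1.79 -1.04] F [ 1.3 -0.   0.1] w 0.0376
   -> xyz [-274.4, -59.8, 50.4] rot [-0.2, -0.3, 4.9] rows 5.0
```

Request:
{"fn": "apply_moves", "kwargs": {"increments": [{"xyz":[-60,-13,0],"rotation":[0,0,2],"grip":200},{"xyz":[-120,-26,10],"rotation":[0,0,4],"grip":200},{"xyz":[-180,-40,30],"rotation":[0,0,5],"grip":200},{"xyz":[-240,-52,40],"rotation":[0,0,5],"grip":200},{"xyz":[-274,-60,50],"rotation":[0,0,5],"grip":200}]}}

```text
time: 22.92
ee_pos: [0.5589, 0.2431, 0.4006]
eef_rot: [0.794, -0.608, 0.002, -0.0]
ft_force: [0.3, -0.4, -0.2]
width: 0.0379
```

Run:
```python
from h import *
go(.46,.371,.25,-81)
```

```text
t 22.93 pos [0.5589 0.2431 0.4006] yaw -74.9 j [-1.09  0.33  0.84  1.23 -0.25  1.68 -1.61] F [ 0.3 -0.4 -0.2] w 0.0379
   -> xyz [-149.8, 62.6, 149.9] rot [-0.2, -0.2, 6.1] rows 4.0
```

Request:
{"fn": "apply_moves", "kwargs": {"increments": [{"xyz":[-50,20,30],"rotation":[0,0,3],"grip":200},{"xyz":[-100,42,80],"rotation":[0,0,6],"grip":200},{"xyz":[-150,63,120],"rotation":[0,0,6],"grip":200},{"xyz":[-150,63,150],"rotation":[0,0,6],"grip":200},{"xyz":[-150,63,150],"rotation":[0,0,6],"grip":200}]}}

```text
time: 23.55
ee_pos: [0.4575, 0.3712, 0.2483]
eef_rot: [0.762, -0.648, 0.002, 0.002]
ft_force: [0.5, -1.2, 0.2]
width: 0.0379
```

```bash
python3 snap.py l wrist scene
python3 - <<'E'
from h import *
go(.46,.371,.10,-81)
E
```

```text
t 23.65 pos [0.4608 0.3701 0.252 ] yaw -81.0 j [-1.39  0.29  0.79  1.56 -0.21  1.37 -2.  ] F [1.1 0.9 0.3] w 0.038
   -> xyz [-1.4, 1.5, 151.9] rot [-0.3, -0.1, 0.0] rows 3.0
```

View pics/l_wrist.png

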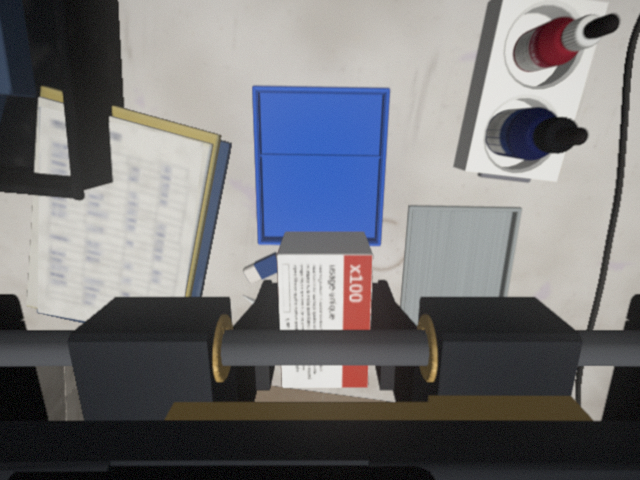

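View pics/l_scene.png

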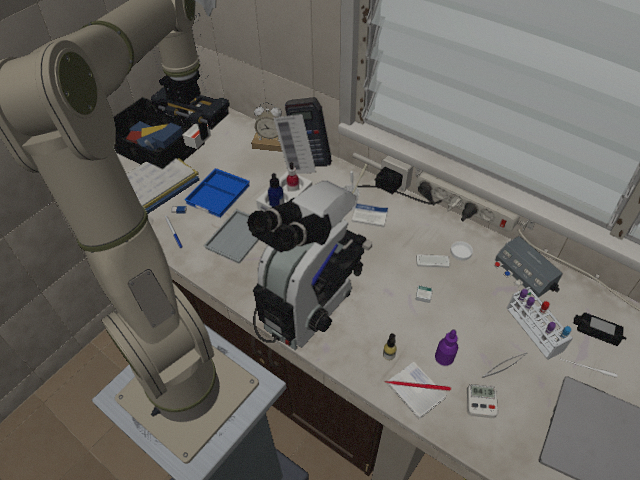

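The wrist view shows the lancet box held straight, with the blue tray at (320,165), its divider at row 155 and the grey tray at (460,260). I'll refine the tray poses from it.

Run:
```python
from m import *
c=dict(np.load("pics/l_wrist.npz"))
q=plane(c,[(252,86),(391,87),(381,244),(259,245)],.018)[:,:2]*1000
print(q.round(1),q.mean(0),np.linalg.norm(np.roll(q,-1,0)-q,axis=1))
for a,b in ((3,0),(2,1)): print(np.degrees(np.arctan2(*(q[b]-q[a])[::-1])))
print("div",plane(c,[(261,155),(382,155)],.015)[:,:2].round(4))
g=plane(c,[(408,205),(521,206)],.012)[:,:2]*1000; print(g)
```

```text
[[558.4 454.9]
 [578.2 327.6]
 [427.2 306.2]
 [406.1 431.3]] [492.46619764 379.99599073] [128.76560622 152.51637873 126.91447214 154.13739152]
8.789305270183519
8.089584319378202
div [[0.4973 0.4401]
 [0.5162 0.3229]]
[[470.96074371 285.94799584]
 [488.25416719 171.05346536]]
```

Request:
{"fn": "apply_moves", "kwargs": {"increments": [{"xyz":[-3,1,55],"rotation":[0,0,0],"grip":200},{"xyz":[-3,1,110],"rotation":[0,0,0],"grip":200},{"xyz":[-3,1,160],"rotation":[0,0,0],"grip":200},{"xyz":[-3,1,200],"rotation":[0,0,0],"grip":200},{"xyz":[-3,1,215],"rotation":[0,0,0],"grip":200}]}}

```text
time: 24.28
ee_pos: [0.462, 0.3716, 0.0371]
eef_rot: [0.76, -0.65, 0.003, -0.001]
ft_force: [0.3, 0.0, -0.8]
width: 0.0377
```

Run:
```python
from h import *
go(.4615,.373,.0245,-81)
```

```text
t 24.27 pos [0.462  0.3716 0.0371] yaw -81.1 j [-1.3   0.52  0.68  1.78 -0.38  0.97 -1.88] F [ 0.3  0.  -0.8] w 0.0377
   -> xyz [-1.4, 0.3, 12.6] rot [-0.3, -0.2, -0.1] rows 1.0
```

Request:
{"fn": "apply_moves", "kwargs": {"increments": [{"xyz":[-1,0,6],"rotation":[0,0,0],"grip":200},{"xyz":[-1,0,10],"rotation":[0,0,0],"grip":200},{"xyz":[-1,0,13],"rotation":[0,0,0],"grip":200},{"xyz":[-1,0,13],"rotation":[0,0,0],"grip":200}]}}

```text
time: 24.78
ee_pos: [0.463, 0.3734, 0.0258]
eef_rot: [0.76, -0.65, 0.003, -0.003]
ft_force: [0.6, -0.9, 5.9]
width: 0.0378
```

Request:
{"fn": "apply_moves", "kwargs": {"increments": [{"xyz":[0,0,0],"rotation":[0,0,0],"grip":70},{"xyz":[0,0,0],"rotation":[0,0,0],"grip":70},{"xyz":[0,0,0],"rotation":[0,0,0],"grip":70},{"xyz":[0,0,-30],"rotation":[0,0,0],"grip":70},{"xyz":[0,0,-90],"rotation":[0,0,0],"grip":70}]}}

```text
time: 25.4
ee_pos: [0.4609, 0.3724, 0.1149]
eef_rot: [0.76, -0.65, 0.003, -0.0]
ft_force: [0.1, 1.2, 1.1]
width: 0.0624
```

Request:
{"fn": "apply_moves", "kwargs": {"increments": [{"xyz":[0,0,-60],"rotation":[0,0,0],"grip":60},{"xyz":[0,0,-120],"rotation":[0,0,0],"grip":60},{"xyz":[0,0,-180],"rotation":[0,0,0],"grip":60},{"xyz":[0,0,-240],"rotation":[0,0,0],"grip":60},{"xyz":[0,0,-280],"rotation":[0,0,0],"grip":60}]}}

```text
time: 26.02
ee_pos: [0.4597, 0.3734, 0.3979]
eef_rot: [0.76, -0.65, 0.003, -0.001]
ft_force: [-0.2, -0.2, -0.5]
width: 0.0667
```

```bash
python3 snap.py m scene
python3 - <<'E'
from h import *
i=cv2.imread("pics/m_scene.png")[130:280,180:340]; cv2.imwrite("pics/m1.png",cv2.resize(i,None,fx=4,fy=4))
go(.56,.20,.42,-65)
E
```

```text
t 26.07 pos [0.4603 0.3739 0.4021] yaw -81.1 j [-1.39  0.27  0.82  1.28 -0.2   1.67 -2.02] F [-1.1 -0.4  3.4] w 0.0666
   -> xyz [187.3, -71.6, -17.2] rot [-0.6, -0.1, -16.1] rows 4.0
```

View pics/m1.png

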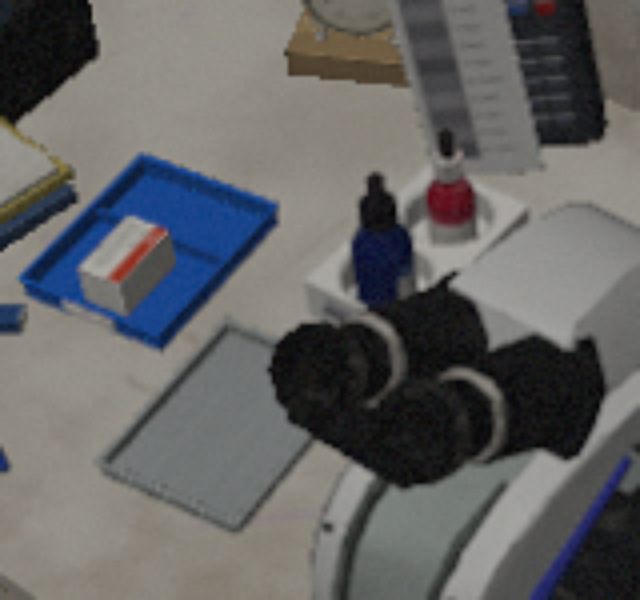

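The lancet box lies in the wide compartment, at (128,262). Cover-glass box next.

Request:
{"fn": "apply_moves", "kwargs": {"increments": [{"xyz":[187,-72,-17],"rotation":[-0.6,0,-14],"grip":60},{"xyz":[187,-72,-17],"rotation":[-0.6,0,-14],"grip":60},{"xyz":[187,-72,-17],"rotation":[-0.6,0,-14],"grip":60},{"xyz":[187,-72,-17],"rotation":[-0.6,0,-14],"grip":60}]}}

```text
time: 26.58
ee_pos: [0.562, 0.1954, 0.4204]
eef_rot: [0.832, -0.555, 0.001, 0.0]
ft_force: [-0.5, 0.4, -0.5]
width: 0.0666
```

Run:
```python
from h import *
go(.61,-.08,.42,-67)
```

```text
t 26.57 pos [0.562  0.1954 0.4204] yaw -67.5 j [-1.05  0.3   0.87  1.22 -0.23  1.72 -1.41] F [-0.5  0.4 -0.5] w 0.0666
   -> xyz [272.7, 61.2, 0.9] rot [-0.0, -0.1, -0.5] rows 5.0
```

Request:
{"fn": "apply_moves", "kwargs": {"increments": [{"xyz":[273,61,0],"rotation":[0,0,0],"grip":60},{"xyz":[273,61,0],"rotation":[0,0,0],"grip":60},{"xyz":[273,61,0],"rotation":[0,0,0],"grip":60},{"xyz":[273,61,0],"rotation":[0,0,0],"grip":60},{"xyz":[273,61,0],"rotation":[0,0,0],"grip":60}]}}

```text
time: 27.2
ee_pos: [0.61, -0.083, 0.4206]
eef_rot: [0.831, -0.556, 0.001, 0.001]
ft_force: [0.4, 1.3, 0.3]
width: 0.0661
```

Run:
```python
from h import *
go(.5287,-.2887,.18,-67)
```

```text
t 27.2 pos [ 0.61   -0.083   0.4206] yaw -67.6 j [-0.58  0.39  0.95  1.16 -0.32  1.74 -0.9 ] F [0.4 1.3 0.3] w 0.0661
   -> xyz [158.7, 153.6, 240.9] rot [0.0, -0.1, -0.6] rows 6.0
```

I'll use yaw +23° for the grasp, because −67° would bring the gripper body close to the microscope.

Request:
{"fn": "apply_moves", "kwargs": {"increments": [{"xyz":[159,154,20],"rotation":[0,0,-11],"grip":60},{"xyz":[159,154,20],"rotation":[0,0,-22],"grip":60},{"xyz":[159,154,20],"rotation":[0,0,-33],"grip":60},{"xyz":[159,154,60],"rotation":[0,0,-44],"grip":60},{"xyz":[159,154,90],"rotation":[0,0,-55],"grip":60}]}}

```text
time: 27.82
ee_pos: [0.526, -0.2918, 0.3293]
eef_rot: [0.992, -0.124, -0.0, 0.001]
ft_force: [0.0, 0.7, 0.0]
width: 0.0665
```

Run:
```python
from h import *
go(.5287,-.2887,.18,23)
```

```text
t 27.82 pos [ 0.526  -0.2918  0.3293] yaw -14.3 j [-0.22  0.31  0.84  1.4  -0.23  1.53  0.36] F [0.  0.7 0. ] w 0.0665
   -> xyz [1.8, -4.0, 149.3] rot [0.1, 0.0, -37.3] rows 4.0
```

Request:
{"fn": "apply_moves", "kwargs": {"increments": [{"xyz":[2,-4,50],"rotation":[0,0,-11],"grip":60},{"xyz":[2,-4,100],"rotation":[0,0,-22],"grip":60},{"xyz":[2,-4,149],"rotation":[0,0,-33],"grip":60},{"xyz":[2,-4,149],"rotation":[0,0,-37],"grip":60},{"xyz":[2,-4,149],"rotation":[0,0,-37],"grip":60}]}}

```text
time: 28.45
ee_pos: [0.529, -0.288, 0.1797]
eef_rot: [0.98, 0.197, -0.001, 0.001]
ft_force: [0.7, -0.4, 0.4]
width: 0.0666
```

```bash
python3 snap.py n wrist
python3 - <<'E'
from m import *
from h import go
c=dict(np.load("pics/n_wrist.npz")); P=pts([c])
Q=near(P,.529,-.2887,.04,.012,.022); print(len(Q),rect(Q))
go(.529,-.2887,.012,23)
E
```

```text
1722 (530.0787353515625, -286.12005615234375, 35.279518127441406, 35.856895446777344, 21.867416381835938)
t 28.5 pos [ 0.5293 -0.2883  0.1803] yaw 22.6 j [-0.13  0.36  0.69  1.62 -0.24  1.24  1.01] F [-0.9 -0.3  0. ] w 0.0666
   -> xyz [-0.2, -0.0, 168.3] rot [0.1, 0.1, -0.4] rows 3.0
```

View pics/n_wrist.png

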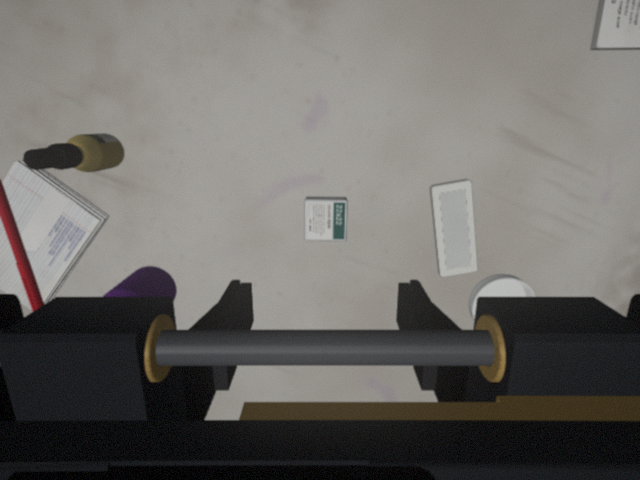

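The cover-glass box sits at (326,219), square to the jaws. Descending.

Request:
{"fn": "apply_moves", "kwargs": {"increments": [{"xyz":[0,-1,60],"rotation":[0,0,0],"grip":60},{"xyz":[0,-1,115],"rotation":[0,0,0],"grip":80},{"xyz":[0,-1,155],"rotation":[0,0,0],"grip":100},{"xyz":[0,-1,168],"rotation":[0,0,0],"grip":100},{"xyz":[0,-1,168],"rotation":[0,0,0],"grip":100}], "squeeze": 12}}

```text
time: 29.12
ee_pos: [0.5293, -0.2878, 0.0129]
eef_rot: [0.981, 0.196, -0.0, 0.001]
ft_force: [0.5, 0.3, 0.1]
width: 0.0533
```

Run:
```python
from m import *
from h import go
go(.5295,-.287,.012,23)
```

```text
t 29.12 pos [ 0.5293 -0.2878  0.0129] yaw 22.6 j [-0.05  0.56  0.6   1.76 -0.38  0.94  1.1 ] F [0.5 0.3 0.1] w 0.0533
   -> xyz [0.5, -0.7, 0.9] rot [0.1, 0.1, -0.4] rows 1.0
```

Request:
{"fn": "apply_moves", "kwargs": {"increments": [{"xyz":[0,-1,1],"rotation":[0,0,0],"grip":200},{"xyz":[0,-1,1],"rotation":[0,0,0],"grip":200},{"xyz":[0,-1,1],"rotation":[0,0,0],"grip":200},{"xyz":[0,-1,1],"rotation":[0,0,0],"grip":200},{"xyz":[0,-1,-20],"rotation":[0,0,0],"grip":200}]}}

```text
time: 29.75
ee_pos: [0.5281, -0.2864, 0.0328]
eef_rot: [0.981, 0.196, -0.001, 0.001]
ft_force: [-1.1, -0.0, 0.3]
width: 0.0358
```

Run:
```python
from m import *
from h import go
go(.56,-.25,.33,23)
```

```text
t 29.75 pos [ 0.5281 -0.2864  0.0328] yaw 22.6 j [-0.07  0.53  0.62  1.75 -0.36  0.97  1.09] F [-1.1 -0.   0.3] w 0.0358
   -> xyz [42.7, -21.1, -297.3] rot [0.0, 0.1, -0.4] rows 5.0
```

Request:
{"fn": "apply_moves", "kwargs": {"increments": [{"xyz":[0,0,-60],"rotation":[0,0,0],"grip":200},{"xyz":[10,-5,-120],"rotation":[0,0,0],"grip":200},{"xyz":[20,-10,-180],"rotation":[0,0,-8],"grip":200},{"xyz":[30,-15,-240],"rotation":[0,0,-16],"grip":200},{"xyz":[43,-21,-300],"rotation":[0,0,-24],"grip":200}]}}

```text
time: 30.38
ee_pos: [0.5596, -0.2501, 0.3365]
eef_rot: [0.918, 0.397, -0.001, 0.001]
ft_force: [1.1, 0.1, -0.1]
width: 0.0355
```

Run:
```python
from m import *
from h import go
go(.61,0,.44,85)
```

```text
t 30.38 pos [ 0.5596 -0.2501  0.3365] yaw 46.8 j [-0.15  0.3   0.64  1.35 -0.18  1.55  1.3 ] F [ 1.1  0.1 -0.1] w 0.0355
   -> xyz [216.6, -134.5, -104.2] rot [0.0, 0.1, -38.2] rows 5.0
```

Request:
{"fn": "apply_moves", "kwargs": {"increments": [{"xyz":[30,-25,-50],"rotation":[0,0,-8],"grip":200},{"xyz":[75,-50,-90],"rotation":[0,0,-16],"grip":200},{"xyz":[125,-80,-104],"rotation":[0,0,-24],"grip":200},{"xyz":[170,-110,-104],"rotation":[0,0,-32],"grip":200},{"xyz":[217,-134,-104],"rotation":[0,0,-38],"grip":200}]}}

```text
time: 31.0
ee_pos: [0.6101, 0.0015, 0.442]
eef_rot: [0.737, 0.675, -0.0, 0.001]
ft_force: [1.1, -0.6, -0.1]
width: 0.0357
```

Run:
```python
from m import *
from h import go
go(.58,.27,.40,99)
```

```text
t 31.0 pos [0.6101 0.0015 0.442 ] yaw 85.0 j [-0.4   0.3   0.45  1.1  -0.13  1.77  1.49] F [ 1.1 -0.6 -0.1] w 0.0357
   -> xyz [264.9, -53.6, 41.4] rot [0.1, 0.1, -14.0] rows 5.0
```

Request:
{"fn": "apply_moves", "kwargs": {"increments": [{"xyz":[60,-12,0],"rotation":[0,0,-3],"grip":200},{"xyz":[120,-24,10],"rotation":[0,0,-6],"grip":200},{"xyz":[180,-36,20],"rotation":[0,0,-10],"grip":200},{"xyz":[240,-48,41],"rotation":[0,0,-14],"grip":200},{"xyz":[265,-54,41],"rotation":[0,0,-14],"grip":200}]}}

```text
time: 31.62
ee_pos: [0.5776, 0.2734, 0.3996]
eef_rot: [0.648, 0.762, -0.001, 0.001]
ft_force: [-0.0, -0.5, -0.4]
width: 0.0357
```

Run:
```python
from m import *
from h import go
go(.5335,.3845,.20,98.5)
```

```text
t 31.62 pos [0.5776 0.2734 0.3996] yaw 99.2 j [-0.71  0.35  0.28  1.11 -0.09  1.7   1.28] F [-0.  -0.5 -0.4] w 0.0357
   -> xyz [117.2, -25.5, 199.3] rot [-0.1, 0.2, 0.7] rows 4.0
```

Request:
{"fn": "apply_moves", "kwargs": {"increments": [{"xyz":[45,-10,40],"rotation":[0,0,0],"grip":200},{"xyz":[90,-20,80],"rotation":[0,0,0],"grip":200},{"xyz":[117,-25,140],"rotation":[0,0,0],"grip":200},{"xyz":[117,-25,195],"rotation":[0,0,0],"grip":200},{"xyz":[117,-25,199],"rotation":[0,0,0],"grip":200}]}}

```text
time: 32.25
ee_pos: [0.5321, 0.3828, 0.1973]
eef_rot: [0.648, 0.762, -0.005, 0.001]
ft_force: [-0.3, -1.0, 0.5]
width: 0.0359
```

```bash
python3 snap.py o wrist
python3 - <<'E'
from h import *
go(.5335,.3845,.0165,98.5)
E
```

```text
t 32.3 pos [0.5338 0.3833 0.2003] yaw 99.2 j [-0.85  0.42  0.21  1.42 -0.09  1.32  1.1 ] F [ 0.9 -0.2 -0.1] w 0.036
   -> xyz [2.1, 0.4, 183.8] rot [-0.1, 0.3, 0.7] rows 3.0
```

View pics/o_wrist.png

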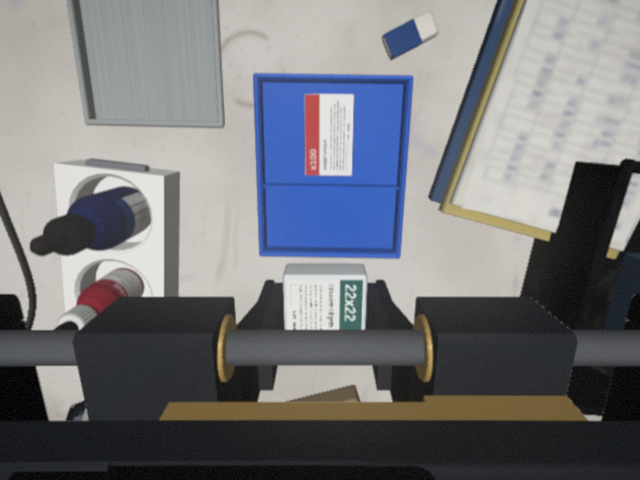

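Run:
```python
from m import *
c=dict(np.load("pics/o_wrist.npz")); P=pts([c])
Q=near(P,.4615,.373,.06,.031,.045); print(len(Q),rect(Q))
q=plane(c,[(254,74),(413,75),(401,257),(261,256)],.018)[:,:2]*1000
print(q.round(1),q.mean(0))
print("div",plane(c,[(263,184),(399,185)],.015)[:,:2].round(4))
g=plane(c,[(224,127),(86,126)],.012)[:,:2]*1000; print(g)
b=plane(c,[(285,275),(367,276)],.2-.011+.016-.001)[:,:2];print("box edge",b)
```

```text
3923 (462.2088928222656, 373.85308837890625, 61.83196258544922, 38.12163543701172, 8.785599708557129)
[[425.9 307.8]
 [406.6 433.2]
 [558.  456.7]
 [577.6 330.8]] [492.0168639 382.1318564]
div [[0.5126 0.3246]
 [0.4945 0.4416]]
[[470.58662302 286.12552705]
 [488.56252509 171.09464807]]
box edge [[0.51637303 0.36461357]
 [0.5113708  0.39771152]]
```

Request:
{"fn": "apply_moves", "kwargs": {"increments": [{"xyz":[2,1,60],"rotation":[0,0,0],"grip":200},{"xyz":[2,1,120],"rotation":[0,0,0],"grip":200},{"xyz":[2,1,160],"rotation":[0,0,0],"grip":200},{"xyz":[2,1,175],"rotation":[0,0,0],"grip":200},{"xyz":[2,1,180],"rotation":[0,0,0],"grip":200}]}}

```text
time: 32.92
ee_pos: [0.5358, 0.3851, 0.0226]
eef_rot: [0.648, 0.761, -0.001, 0.001]
ft_force: [-0.6, 0.3, -0.6]
width: 0.0358
```

Run:
```python
from h import *
go(.535,.386,.0158,98.5)
```

```text
t 32.92 pos [0.5358 0.3851 0.0226] yaw 99.1 j [-0.83  0.59  0.18  1.57 -0.12  1.    1.12] F [-0.6  0.3 -0.6] w 0.0358
   -> xyz [1.0, -0.6, 6.8] rot [0.0, 0.2, 0.6] rows 1.0
```

Request:
{"fn": "apply_moves", "kwargs": {"increments": [{"xyz":[1,0,4],"rotation":[0,0,0],"grip":200},{"xyz":[1,0,7],"rotation":[0,0,0],"grip":200},{"xyz":[1,0,7],"rotation":[0,0,0],"grip":200}]}}

```text
time: 33.3
ee_pos: [0.5358, 0.3863, 0.0162]
eef_rot: [0.648, 0.761, -0.001, 0.001]
ft_force: [-0.6, -0.8, 0.6]
width: 0.0359
```

Request:
{"fn": "apply_moves", "kwargs": {"increments": [{"xyz":[0,0,0],"rotation":[0,0,0],"grip":90},{"xyz":[0,0,0],"rotation":[0,0,0],"grip":90},{"xyz":[0,0,0],"rotation":[0,0,0],"grip":90},{"xyz":[0,0,-20],"rotation":[0,0,0],"grip":90},{"xyz":[0,0,-70],"rotation":[0,0,0],"grip":90}]}}

```text
time: 33.92
ee_pos: [0.5346, 0.3857, 0.0859]
eef_rot: [0.648, 0.761, -0.003, 0.001]
ft_force: [0.8, 0.3, 1.0]
width: 0.0564
```

Request:
{"fn": "apply_moves", "kwargs": {"increments": [{"xyz":[0,0,-60],"rotation":[0,0,0],"grip":60},{"xyz":[0,0,-120],"rotation":[0,0,0],"grip":60},{"xyz":[0,0,-180],"rotation":[0,0,0],"grip":60},{"xyz":[0,0,-240],"rotation":[0,0,0],"grip":60},{"xyz":[0,0,-300],"rotation":[0,0,0],"grip":60}]}}

```text
time: 34.55
ee_pos: [0.5346, 0.3867, 0.3899]
eef_rot: [0.649, 0.761, -0.002, 0.001]
ft_force: [-0.2, 0.8, 0.2]
width: 0.0665
```

```bash
python3 snap.py p scene
python3 - <<'E'
from h import *
i=cv2.imread("pics/p_scene.png")[130:280,180:340]; cv2.imwrite("pics/p1.png",cv2.resize(i,None,fx=4,fy=4))
go(.60,.10,.42,78)
E
```

```text
t 34.6 pos [0.5354 0.3873 0.3987] yaw 99.2 j [-0.85  0.39  0.24  1.05 -0.09  1.7   1.09] F [-0.6 -1.   7. ] w 0.0664
   -> xyz [-293.9, 18.3, -21.5] rot [0.4, -0.1, 21.2] rows 5.0
```

View pics/p1.png

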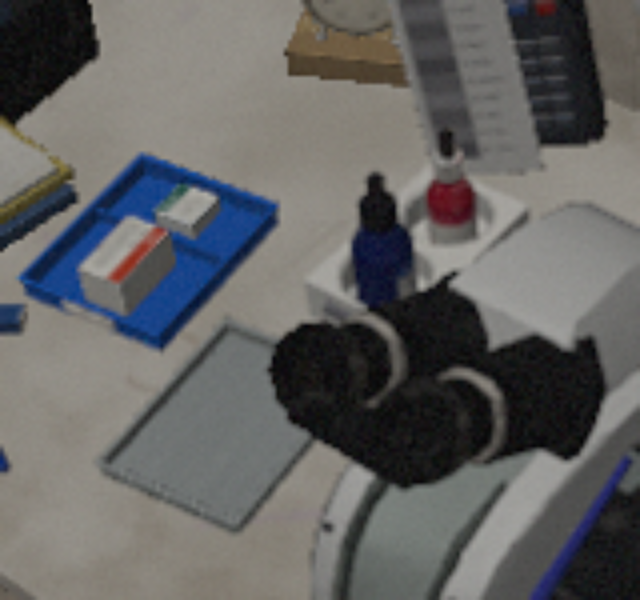

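The cover-glass box lies in the narrow compartment, at (188,210). The mailer is last.

Request:
{"fn": "apply_moves", "kwargs": {"increments": [{"xyz":[-294,18,-15],"rotation":[0,0,22],"grip":60},{"xyz":[-294,18,-15],"rotation":[0,0,22],"grip":60},{"xyz":[-294,18,-15],"rotation":[0,0,22],"grip":60},{"xyz":[-294,18,-15],"rotation":[0,0,22],"grip":60},{"xyz":[-294,18,-15],"rotation":[0,0,22],"grip":60}]}}

```text
time: 35.22
ee_pos: [0.5996, 0.0964, 0.4157]
eef_rot: [0.783, 0.623, 0.005, 0.002]
ft_force: [0.3, 0.3, -0.1]
width: 0.0662
```

Run:
```python
from h import *
go(.637,-.2,.38,35)
```

```text
t 35.23 pos [0.5996 0.0964 0.4157] yaw 77.0 j [-0.55  0.27  0.42  1.19 -0.11  1.7   1.19] F [ 0.3  0.3 -0.1] w 0.0662
   -> xyz [-280.6, 102.8, 35.2] rot [0.4, -0.5, 42.0] rows 5.0
```

Request:
{"fn": "apply_moves", "kwargs": {"increments": [{"xyz":[-281,103,10],"rotation":[0,0,10],"grip":60},{"xyz":[-281,103,10],"rotation":[0,0,20],"grip":60},{"xyz":[-281,103,10],"rotation":[0,0,30],"grip":60},{"xyz":[-281,103,20],"rotation":[0,0,40],"grip":60},{"xyz":[-281,103,35],"rotation":[0,0,45],"grip":60}]}}

```text
time: 35.85
ee_pos: [0.6369, -0.203, 0.3825]
eef_rot: [0.962, 0.273, 0.007, 0.001]
ft_force: [1.1, 0.6, 0.4]
width: 0.0665
```

Run:
```python
from h import *
go(.637,-.2535,.18,32)
```

```text
t 35.85 pos [ 0.6369 -0.203   0.3825] yaw 31.7 j [-0.17  0.45  0.66  1.08 -0.28  1.68  0.96] F [1.1 0.6 0.4] w 0.0665
   -> xyz [-28.9, 41.9, 202.4] rot [0.3, -0.7, -0.3] rows 4.0
```

Request:
{"fn": "apply_moves", "kwargs": {"increments": [{"xyz":[-28,42,60],"rotation":[0.3,-0.7,0],"grip":60},{"xyz":[-28,42,120],"rotation":[0.3,-0.7,0],"grip":60},{"xyz":[-28,42,180],"rotation":[0.3,-0.7,0],"grip":60},{"xyz":[-28,42,202],"rotation":[0.3,-0.7,0],"grip":60},{"xyz":[-28,42,202],"rotation":[0.3,-0.7,0],"grip":60}]}}

```text
time: 36.48
ee_pos: [0.6369, -0.2523, 0.1793]
eef_rot: [0.962, 0.273, -0.001, -0.001]
ft_force: [0.1, -0.7, 0.2]
width: 0.0668
```

```bash
python3 snap.py q wrist
python3 - <<'E'
from m import *
from h import go
c=dict(np.load("pics/q_wrist.npz")); P=pts([c])
Q=near(P,.637,-.2535,.055,.0055,.013); print(len(Q),rect(Q))
go(.637,-.2535,.0095,32)
E
```

```text
3676 (637.9121704101562, -252.59713745117188, 33.799346923828125, 83.96100616455078, 32.501365661621094)
t 36.52 pos [ 0.6379 -0.253   0.1816] yaw 31.7 j [-0.11  0.55  0.62  1.37 -0.32  1.32  1.08] F [-0.3  0.   1.4] w 0.0668
   -> xyz [-1.0, -0.0, 172.1] rot [-0.0, -0.0, -0.3] rows 3.0
```

View pics/q_wrist.png

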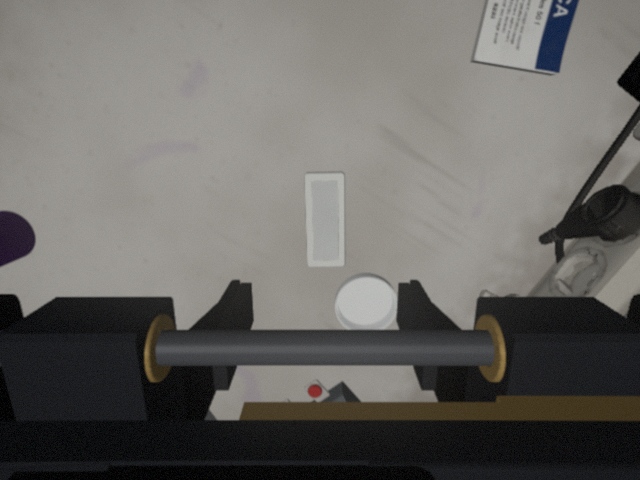

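Run:
```python
from m import *
P=pts([dict(np.load(f"pics/{n}.npz")) for n in ("a_scene","a_side","q_wrist")])
a=np.radians(32); d=P[:,:2]-[.638,-.2527]
u=d@[np.cos(a),np.sin(a)]; v=d@[np.sin(a),-np.cos(a)]
m=(abs(u)<.13)&(abs(v)<.10)&(P[:,2]>.03)&(P[:,2]<.3)
Q=np.c_[P,u,v][m]; print(len(Q)); print(Q[np.argsort(abs(Q[:,3]))][:200:10].round(3))
```

```text
104351
[[ 0.624 -0.23   0.283 -0.    -0.026]
 [ 0.624 -0.23   0.285  0.    -0.026]
 [ 0.624 -0.231  0.282 -0.    -0.026]
 [ 0.624 -0.23   0.28  -0.    -0.026]
 [ 0.624 -0.23   0.278 -0.    -0.026]
 [ 0.624 -0.23   0.277 -0.    -0.026]
 [ 0.622 -0.227  0.258  0.    -0.031]
 [ 0.621 -0.225  0.257  0.    -0.032]
 [ 0.621 -0.226  0.258  0.    -0.032]
 [ 0.625 -0.231  0.267  0.    -0.025]
 [ 0.625 -0.231  0.269  0.    -0.025]
 [ 0.625 -0.231  0.27   0.    -0.025]
 [ 0.625 -0.232  0.27  -0.    -0.025]
 [ 0.625 -0.232  0.269 -0.    -0.025]
 [ 0.624 -0.23   0.277  0.    -0.026]
 [ 0.625 -0.232  0.267 -0.    -0.025]
 [ 0.624 -0.23   0.279  0.    -0.027]
 [ 0.623 -0.229  0.278  0.    -0.028]
 [ 0.621 -0.226  0.258 -0.    -0.032]
 [ 0.621 -0.225  0.257 -0.    -0.033]]
```

Run:
```python
from m import *
P=pts([dict(np.load(f"pics/{n}.npz")) for n in ("a_scene","a_side")])
a=np.radians(32); d=P[:,:2]-[.638,-.2527]
u=d@[np.cos(a),np.sin(a)]; v=d@[np.sin(a),-np.cos(a)]
m=(abs(u)<.15)&(abs(v)<.06)&(P[:,2]>.03)&(P[:,2]<.3)
Q=np.c_[P,u,v][m]; print(len(Q)); print(Q[np.argsort(abs(Q[:,3]))][::max(1,len(Q)//15)].round(3))
```

```text
314
[[ 0.604 -0.339  0.059 -0.075  0.055]
 [ 0.596 -0.345  0.063 -0.084  0.056]
 [ 0.594 -0.35   0.07  -0.089  0.059]
 [ 0.586 -0.344  0.053 -0.092  0.05 ]
 [ 0.588 -0.352  0.058 -0.095  0.058]
 [ 0.585 -0.355  0.053 -0.099  0.058]
 [ 0.582 -0.357  0.04  -0.103  0.059]
 [ 0.756 -0.228  0.079  0.113  0.041]
 [ 0.764 -0.23   0.083  0.119  0.047]
 [ 0.771 -0.235  0.084  0.122  0.056]
 [ 0.774 -0.236  0.084  0.124  0.058]
 [ 0.775 -0.234  0.092  0.126  0.056]
 [ 0.777 -0.233  0.092  0.128  0.057]
 [ 0.78  -0.234  0.081  0.13   0.06 ]
 [ 0.775 -0.219  0.083  0.134  0.044]
 [ 0.788 -0.223  0.086  0.143  0.054]]
```

The path is clear: the nearest fixture is 113 mm along the jaw axis, against the body's 95. The mailer is centred at (325,220) and aligned, so I'll descend.

Request:
{"fn": "apply_moves", "kwargs": {"increments": [{"xyz":[0,0,60],"rotation":[0,0,0],"grip":60},{"xyz":[0,0,115],"rotation":[0,0,0],"grip":80},{"xyz":[0,0,155],"rotation":[0,0,0],"grip":100},{"xyz":[0,0,168],"rotation":[0,0,0],"grip":100},{"xyz":[0,0,170],"rotation":[0,0,0],"grip":100}], "squeeze": 12}}

```text
time: 37.15
ee_pos: [0.6391, -0.2534, 0.0135]
eef_rot: [0.962, 0.274, 0.001, 0.001]
ft_force: [0.5, -0.5, 0.3]
width: 0.0533
```

Run:
```python
from h import *
go(.638,-.2527,.0097,32)
```

```text
t 37.15 pos [ 0.6391 -0.2534  0.0135] yaw 31.8 j [-0.07  0.71  0.55  1.51 -0.41  1.04  1.14] F [ 0.5 -0.5  0.3] w 0.0533
   -> xyz [-0.6, -1.2, 3.8] rot [0.1, -0.1, -0.2] rows 1.0
```

Request:
{"fn": "apply_moves", "kwargs": {"increments": [{"xyz":[0,-1,3.5],"rotation":[0,0,0],"grip":110},{"xyz":[0,-1,3.5],"rotation":[0,0,0],"grip":110},{"xyz":[0,-1,3.5],"rotation":[0,0,0],"grip":220}]}}

```text
time: 37.52
ee_pos: [0.639, -0.2527, 0.0109]
eef_rot: [0.962, 0.274, 0.002, 0.001]
ft_force: [-0.5, -0.0, -1.1]
width: 0.0455
```

Request:
{"fn": "apply_moves", "kwargs": {"increments": [{"xyz":[0,0,0],"rotation":[0,0,0],"grip":220},{"xyz":[0,0,0],"rotation":[0,0,0],"grip":220},{"xyz":[0,0,0],"rotation":[0,0,0],"grip":220}]}}

```text
time: 37.9
ee_pos: [0.6392, -0.2528, 0.0113]
eef_rot: [0.962, 0.274, 0.002, 0.001]
ft_force: [-1.2, 1.4, 3.9]
width: 0.0338
```

Request:
{"fn": "apply_moves", "kwargs": {"increments": [{"xyz":[0,0,-20],"rotation":[0,0,0],"grip":220},{"xyz":[0,0,-60],"rotation":[0,0,0],"grip":220}]}}

```text
time: 38.15
ee_pos: [0.638, -0.2523, 0.0714]
eef_rot: [0.962, 0.274, 0.001, 0.0]
ft_force: [0.2, 0.4, 1.0]
width: 0.0336
```

```bash
python3 snap.py s side
python3 - <<'E'
from h import *
i=cv2.imread("pics/s_side.png")[240:420,310:510]; cv2.imwrite("pics/s1.png",cv2.resize(i,None,fx=3,fy=3))
go(.63,-.20,.35,55)
E
```

```text
t 38.2 pos [ 0.641  -0.2541  0.0787] yaw 31.7 j [-0.09  0.64  0.58  1.47 -0.37  1.13  1.11] F [ 2.9 -2.6  4.7] w 0.0333
   -> xyz [20.9, -49.7, -271.6] rot [0.5, -0.3, -23.3] rows 5.0
```

View pics/s1.png

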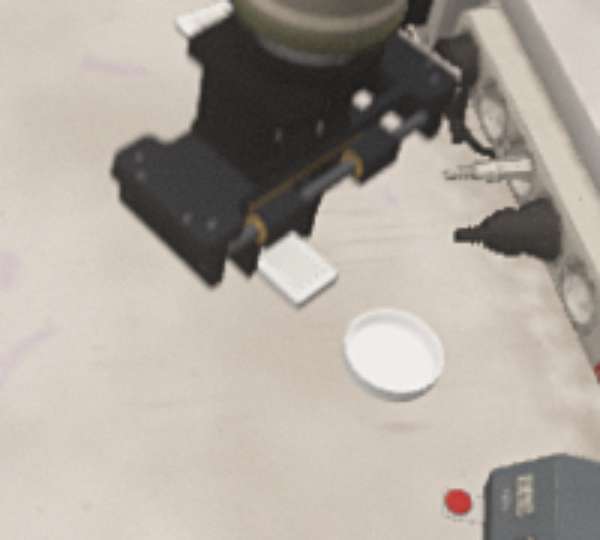

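The mailer is held level between the fingers and clear of the bench, at (297,270). Carrying it over.

Request:
{"fn": "apply_moves", "kwargs": {"increments": [{"xyz":[0,-5,-50],"rotation":[0,0,0],"grip":220},{"xyz":[5,-15,-110],"rotation":[0,0,-6],"grip":220},{"xyz":[10,-25,-170],"rotation":[0,0,-12],"grip":220},{"xyz":[15,-38,-230],"rotation":[0,0,-18],"grip":220},{"xyz":[21,-50,-280],"rotation":[0,0,-23],"grip":220}]}}

```text
time: 38.83
ee_pos: [0.6293, -0.1997, 0.3626]
eef_rot: [0.888, 0.461, 0.005, 0.005]
ft_force: [0.8, 0.1, -1.6]
width: 0.0338
```

Run:
```python
from h import *
go(.60,.02,.44,85)
```

```text
t 38.83 pos [ 0.6293 -0.1997  0.3626] yaw 54.9 j [-0.15  0.41  0.58  1.16 -0.22  1.62  1.34] F [ 0.8  0.1 -1.6] w 0.0338
   -> xyz [163.2, -149.4, -78.6] rot [0.8, -0.1, -30.1] rows 4.0
```

Request:
{"fn": "apply_moves", "kwargs": {"increments": [{"xyz":[33,-30,-40],"rotation":[0,0,-6],"grip":220},{"xyz":[66,-60,-70],"rotation":[0.8,0,-12],"grip":220},{"xyz":[98,-90,-78],"rotation":[0.8,0,-18],"grip":220},{"xyz":[130,-120,-78],"rotation":[0.8,0,-24],"grip":220},{"xyz":[163,-150,-78],"rotation":[0.8,0,-30],"grip":220}]}}

```text
time: 39.45
ee_pos: [0.5987, 0.021, 0.4408]
eef_rot: [0.737, 0.676, 0.001, 0.0]
ft_force: [0.7, 0.5, -0.7]
width: 0.0338
```

Run:
```python
from h import *
go(.52,.27,.42,98.5)
```

```text
t 39.45 pos [0.5987 0.021  0.4408] yaw 85.0 j [-0.43  0.27  0.43  1.14 -0.11  1.76  1.45] F [ 0.7  0.5 -0.7] w 0.0338
   -> xyz [241.2, -100.1, 21.0] rot [0.1, -0.1, -13.5] rows 5.0
```

Request:
{"fn": "apply_moves", "kwargs": {"increments": [{"xyz":[58,-20,0],"rotation":[0,0,-4],"grip":220},{"xyz":[116,-40,5],"rotation":[0,0,-8],"grip":220},{"xyz":[174,-65,10],"rotation":[0,0,-12],"grip":220},{"xyz":[225,-90,20],"rotation":[0,0,-13],"grip":220},{"xyz":[241,-100,20],"rotation":[0,0,-13],"grip":220}]}}

```text
time: 40.08
ee_pos: [0.5178, 0.2732, 0.4209]
eef_rot: [0.654, 0.756, 0.001, -0.0]
ft_force: [-0.2, -0.8, 0.3]
width: 0.0335
```

Run:
```python
from h import *
go(.404,.22,.22,98.5)
```

```text
t 40.08 pos [0.5178 0.2732 0.4209] yaw 98.3 j [-0.75  0.22  0.24  1.22 -0.05  1.71  1.19] F [-0.2 -0.8  0.3] w 0.0335
   -> xyz [-36.5, -120.4, 200.8] rot [0.0, -0.1, -0.2] rows 4.0
```

Request:
{"fn": "apply_moves", "kwargs": {"increments": [{"xyz":[-18,-55,20],"rotation":[0,0,0],"grip":220},{"xyz":[-36,-110,50],"rotation":[0,0,0],"grip":220},{"xyz":[-36,-120,110],"rotation":[0,0,0],"grip":220},{"xyz":[-36,-120,170],"rotation":[0,0,0],"grip":220},{"xyz":[-36,-120,200],"rotation":[0,0,0],"grip":220}]}}

```text
time: 40.7
ee_pos: [0.4036, 0.2188, 0.219]
eef_rot: [0.655, 0.756, -0.0, -0.001]
ft_force: [1.4, 0.1, 0.9]
width: 0.0338
```

```bash
python3 snap.py t wrist side
python3 - <<'E'
from h import *
go(.404,.216,.0135,98.5)
E
```

```text
t 40.8 pos [0.4033 0.2187 0.2188] yaw 98.2 j [-0.8  -0.03  0.2   1.9   0.01  1.28  1.11] F [0.8 0.9 0.2] w 0.0338
   -> xyz [-2.7, 0.9, 205.3] rot [-0.2, 0.0, -0.3] rows 4.0
```

View pics/t_wrist.png

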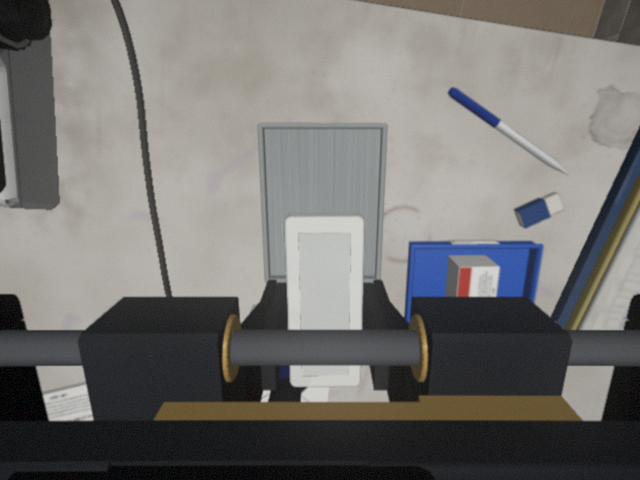

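Run:
```python
from m import *
c=dict(np.load("pics/t_wrist.npz"))
q=plane(c,[(258,124),(387,124),(380,282),(266,280)],.012)[:,:2]*1000
print(q.round(1),q.mean(0))
m=plane(c,[(288,217),(362,217),(359,385),(291,386)],.2188-.003)[:,:2]*1000; print(m.round(1),m.mean(0))
```

```text
[[335.2 149.6]
 [318.8 263.8]
 [469.7 285.4]
 [483.8 171.5]] [401.87689714 217.5856352 ]
[[365.6 198.7]
 [361.2 229.1]
 [442.4 241.6]
 [447.5 209.6]] [404.17114893 219.74838785]
```

Request:
{"fn": "apply_moves", "kwargs": {"increments": [{"xyz":[-3,-2,60],"rotation":[0,0,0],"grip":220},{"xyz":[-3,-2,120],"rotation":[0,0,0],"grip":220},{"xyz":[-3,-2,170],"rotation":[0,0,0],"grip":220},{"xyz":[-3,-2,195],"rotation":[0,0,0],"grip":220},{"xyz":[-3,-2,201],"rotation":[0,0,0],"grip":220}]}}

```text
time: 41.42
ee_pos: [0.4021, 0.2152, 0.0183]
eef_rot: [0.655, 0.756, -0.001, -0.001]
ft_force: [0.1, -1.1, 0.3]
width: 0.0336
```

Run:
```python
from h import *
go(.402,.2155,.0132,98.5)
```

```text
t 41.42 pos [0.4021 0.2152 0.0183] yaw 98.2 j [-0.78  0.22  0.2   2.11 -0.06  0.82  1.17] F [ 0.1 -1.1  0.3] w 0.0336
   -> xyz [0.3, -0.0, 5.1] rot [-0.2, 0.1, -0.3] rows 1.0
```

Request:
{"fn": "apply_moves", "kwargs": {"increments": [{"xyz":[0,0,3],"rotation":[0,0,0],"grip":220},{"xyz":[0,0,5],"rotation":[0,0,0],"grip":220},{"xyz":[0,0,5],"rotation":[0,0,0],"grip":220}]}}

```text
time: 41.8
ee_pos: [0.4026, 0.2155, 0.0141]
eef_rot: [0.655, 0.756, -0.001, -0.0]
ft_force: [0.6, 0.1, 0.0]
width: 0.0337
```

Request:
{"fn": "apply_moves", "kwargs": {"increments": [{"xyz":[0,0,0.5],"rotation":[0,0,0],"grip":220},{"xyz":[0,0,0.5],"rotation":[0,0,0],"grip":110},{"xyz":[0,0,0.5],"rotation":[0,0,0],"grip":110},{"xyz":[0,0,0.5],"rotation":[0,0,0],"grip":110},{"xyz":[0,0,-20],"rotation":[0,0,0],"grip":110}]}}

```text
time: 42.42
ee_pos: [0.4016, 0.2148, 0.0333]
eef_rot: [0.655, 0.756, -0.002, -0.001]
ft_force: [0.8, 0.0, 0.5]
width: 0.0492
```

Request:
{"fn": "apply_moves", "kwargs": {"increments": [{"xyz":[0,0,-60],"rotation":[0,0,0],"grip":110},{"xyz":[0,0,-120],"rotation":[0,0,0],"grip":60},{"xyz":[0,0,-180],"rotation":[0,0,0],"grip":60},{"xyz":[0,0,-240],"rotation":[0,0,0],"grip":60},{"xyz":[0,0,-300],"rotation":[0,0,0],"grip":60}]}}

```text
time: 43.05
ee_pos: [0.4025, 0.2153, 0.3354]
eef_rot: [0.655, 0.756, -0.002, -0.001]
ft_force: [1.4, 1.4, -0.9]
width: 0.0659
```

Request:
{"fn": "apply_moves", "kwargs": {"increments": [{"xyz":[60,0,-60],"rotation":[0,0,0],"grip":60},{"xyz":[120,0,-60],"rotation":[0,0,0],"grip":60},{"xyz":[120,0,-60],"rotation":[0,0,0],"grip":60},{"xyz":[120,0,-60],"rotation":[0,0,0],"grip":60}]}}

```text
time: 43.55
ee_pos: [0.3855, 0.3346, 0.3946]
eef_rot: [0.655, 0.756, -0.003, -0.001]
ft_force: [0.6, -0.8, -0.3]
width: 0.0666
```

```bash
python3 snap.py u scene side wrist
python3 - <<'E'
from m import *
from h import go
go(.4,.3,.4,98.5)
i=cv2.imread("pics/u_scene.png")[130:280,180:340]; cv2.imwrite("pics/u1.png",cv2.resize(i,None,fx=4,fy=4))
c=dict(np.load("pics/u_wrist.npz")); P=pts([c])
for n,x,y,rad,z0,z1 in (("mail",.403,.216,.055,.0072,.014),("cov",.535,.386,.04,.015,.024),("lan",.462,.374,.055,.031,.045)):
    Q=near(P,x,y,rad,z0,z1); print(n,len(Q),np.round(rect(Q),1) if len(Q)>5 else "", Q[:,2].mean() if len(Q) else "")
E
```

```text
t 43.7 pos [0.3864 0.3325 0.395 ] yaw 98.0 j [-0.91  0.04  0.11  1.46 -0.01  1.64  0.92] F [ 0.3 -0.1 -0.1] w 0.0664
   -> xyz [-34.1, 8.9, -5.0] rot [-0.2, 0.1, -0.5] rows 1.0
mail 1506 [405.7 197.6  82.8  72.2   8. ] 0.009951656788205126
cov 720 [536.  386.8  67.   53.    7.9] 0.018512925407801757
lan 1192 [461.2 373.8  61.4  38.    8.3] 0.03633718634334607
```

View pics/u_wrist.png

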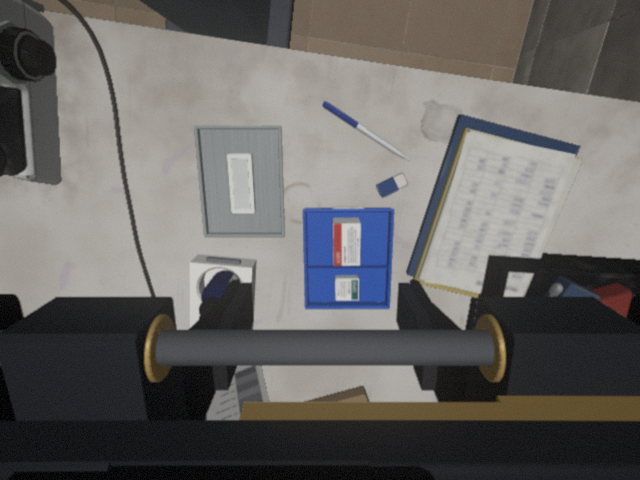

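View pics/u_side.png

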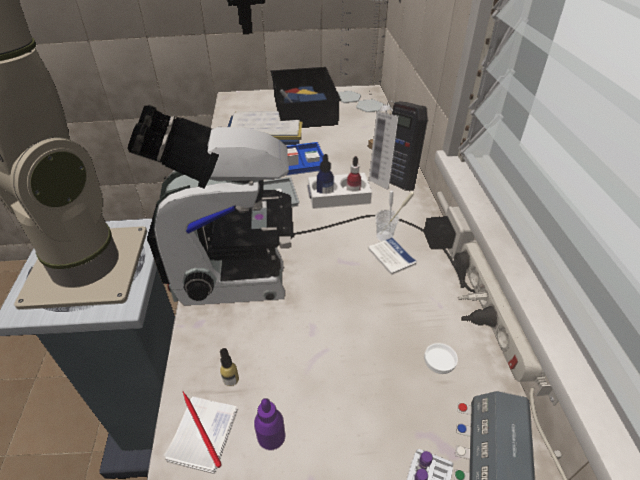

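View pics/u1.png

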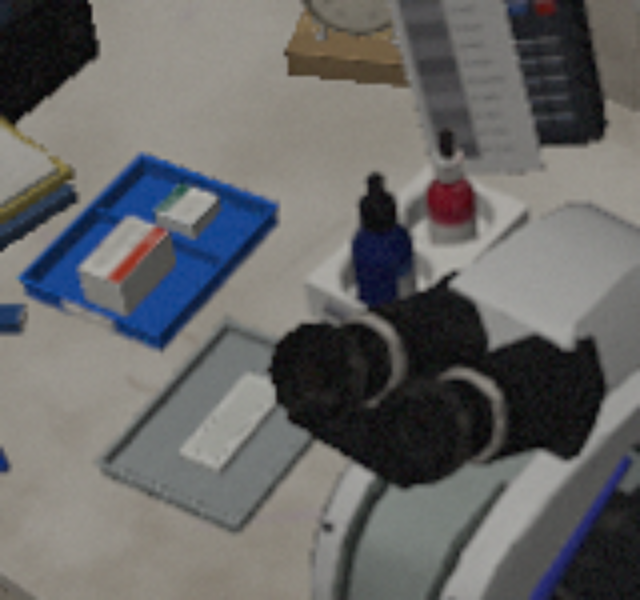

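All five things are home in these views:
- **Mailer:** inside the grey tray, at (242,182) in the wrist view.
- **Lancet and cover-glass boxes:** on either side of the divider, at (346,243) and (347,289) in the wrist view.
- **Bottles:** both upright in the stand, at (325,175) and (353,175) in the side view.
- **Oil bottle:** still at (228,368) in the side view, as at the start.

Handing in.

Run:
```python
from h import *
print(r.close_job()); print(r.read_state()["time"])
```

```text
the job is handed in; nothing more can be done
None
the job is handed in; nothing more can be done
```

All five things are in their homes, and I handed the job in at about 43.7 s. They went in the order asked:

1. **Red bottle:** standing in the far well of the stand.
2. **Blue bottle:** standing in the near well.
3. **Lancet box:** flat in the tray's wide compartment.
4. **Cover-glass box:** flat in the narrow compartment.
5. **Slide mailer:** flat in the grey tray.

- **Last pictures:** both bottles stand upright and the three flat things lie inside their compartments. The purple bottle was not touched. The oil bottle is at its starting pixel in the side view.
- **Lancet box depth fit:** it measured 61 x 38 mm, centred where intended.
- **Depth fits that disagreed:** the last fits for the mailer (83 x 72 mm) and the cover-glass box (67 x 53 mm) came out too wide. I put this down to tray walls or depth noise falling in the measured band, and confirmed those two only by eye in the pictures.
- **Forces:** the highest wrist force I saw was about 9 N. It occurred while closing on the blue bottle, and setting it down read nearly the same.

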